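# Build the two soap gift towers on the display trays

### The job

Build the two gift towers on the wooden display trays, from the bottom up. In the long tray: the long soap carton lying along the tray, then the cardboard window box upright on the middle of it with its long side along the carton, and the small hare standing on the middle of the window box. In the short tray: the plain soap box upright with its long side along the tray, and the tin egg standing on the middle of its top; leave the big hare where it is.

Things in the scene. Friction and masses are not known exactly. Their poses are not given: they have to be found in the camera images.
- long_tray: The longer of two shallow wooden display trays, fixed to the table: outside 96 x 247 mm, 13 mm high, inside 84 x 235 mm, floor 8 mm thick (a 5 mm lip all round, 6 mm wide). Origin: centre of the underside on the table; y along its length, x across, z up. A half turn is the same tray.
- short_tray: The shorter wooden display tray, same make, fixed: outside 104 x 128 mm, 13 mm high, inside 92 x 116 mm, floor 8 mm thick. Origin: centre of the underside; y along its longer side, x across, z up.
- long_carton: Long low carton of three soaps, a plain box with three printed panels, 54 (x) x 205 (y) x 88 mm high (z); 0.3 kg. Grasp across the 54 mm. Origin: centre of the underside, z up. A half turn about z does not matter.
- window_box: Upright brown cardboard soap box with a window in one side, 51 (x) x 70 (y) x 85 mm high (z); 0.11 kg. Grasp across the 51 mm. Window on the -x side. Origin: centre of the underside, z up. Facing does not matter, only that y lies along the carton's y, either way round.
- soap_box: Plain closed printed soap box without a window, 62 (x) x 86 (y) x 85 mm high (z); 0.15 kg. Grasp across the 62 mm. Origin: centre of the underside, z up. A half turn about z does not matter.
- small_hare: The one small white chocolate hare, 82 mm high, 49 (x) x 54 (y) mm, 0.12 kg. Faces its -x, ears spread along y. Body (to 42 mm high): x -15 to +18, y -20 to +19 mm; head (31 to 57 mm high): x -16 to +11 mm. Grasp the body across x, 30 mm above its foot. Origin: centre of the underside, z up. It may face any way.
- tin_egg: Printed tin egg standing on its flattened end, ribbon bow on top, 91 mm high with the bow; the egg itself about 48 mm in x, 49 mm in y (-23 to +26 mm), 68 mm high; 0.06 kg. Grasp round the belly across x, 35 mm above its foot. Origin: on the underside near the egg's axis, z up. It may face any way.
- big_hare: The bigger white chocolate hare standing loose among these things, ears upright, 123 mm high, 78 x 64 mm over all. Not part of the towers; it must stay where it stands. (More big hares, fixed, stand on the tiered stand and at the far left corner.) Origin: centre of the underside, z up.

How it is judged:
By the outcome, as a careful person would: the job done as asked, in the order asked, and still so for the second after the job is handed in, with the robot touching nothing.
It also fails if it takes over 128 s, if anything falls off the work surface, if the arm or the gripper's body presses on something with over 40 N, if the wrist force passes 120 N, or if a joint passes its speed limit or range.

### The arm

A 6-joint arm with a two-finger parallel gripper is mounted at the origin on a cart in front of the work surface, level with it; the furniture and walls round the work are solid. World frame = base frame: x ahead of the robot, y to its left, z up, the work surface at z = 0. Lengths are in m, angles in rad, forces in N, time in s.
With the tool pointing down it reaches from about 0.375 to 0.75 m from the base axis. Payload 9 kg.
Tool frame: the origin (TCP) lies at the very end of the fingers, on their centre line; the grasp point (between the pads) lies 19 mm behind it (env.grip_depth is the distance from the TCP to the grasp point, in m); z points along the fingers, x is the direction in which the jaws open and shut, and the axes are right-handed (so a half turn about z gives the same grasp; the last joint's range is limited). The gripper opens to 85 mm and grips with 20 to 120 N. Pads are 22 mm wide; open, the fingers measure 114 mm over their backs; the gripper's body (76 mm by 85 mm) begins 54 mm behind the grasp point. The pads swing forward as they close: fully open they stand 13 mm farther back than shut.
Start: joints at [-1.459, 0.104, 0.097, 1.564, 0, 1.353], TCP at [0.194, -0.568, 0.231] pointing down, gripper open.
Joint ranges: [-2.99, 2.99], [-0.84, 1.86], [-1.1, 1.16], [-1.84, 2.11], [-1.51, 1.56], [-3.14, 3.14]. Speed limits (rad/s): [2.22, 2.22, 2.57, 3.14, 3.14, 3.14].

### API

Orientations are given as a rotation vector (axis times angle).
In Python, from bench import env gives the robot as it stands.
- The arm moves only by the tool play_rows, never from a script. Its argument "increments" is a list of rows, each a list of 5 numbers: the closure in counts, from 0 (fully open) to 255 (shut), then the shift along the tool's x, y, z in cm, then the turn about the tool's z in rad. A call has 1 to 5 rows; each row is the pose to reach, as a shift and turn from the pose commanded when the call began, along the tool's axes at that moment; what a row does not reach only later rows make up. A row lasts 1/12 s, in which the tool goes at most 41.7 mm and 7.16 degrees, less where a joint would pass 70% of its speed; a pose out of reach is approached as far as the arm can. A call with a gripper value outside its range is refused whole. The fingers move at their own pace and stop on an object; "force" is the grip in N (left out, the last holds). Time passes only in rows, so rows that repeat a pose let the fingers close. It gives the time, the measured TCP pose, the force and the opening at its end, in the units of the state.
- env.sense(): the state, without advancing time (a new reading comes with each control period).
- env.grab_frame(name): name is "scene" or "top"; returns the picture (420x560x3 uint8, red, green, blue); there is no depth.
- env.get_calibration(name): a dict with "fx", "fy", "cx", "cy" (pixels), "origin" and "orientation" of the camera in the world. Camera axes: x right, y up, looking along -z (the intrinsics and any distortion apply to the point x, -y, -z); pixel columns grow to the right and rows downward; lengths in m; the calibration is good to about 2 mm. A picture is of the moment at which its call begins. get_calibration takes no time and is no camera call.
- env.sign_off(): hands the job in, once; it reports no verdict.
Trained networks look in the newest picture that a camera, given by its name, has taken for a name from the list of things; names that differ only in an ending like _2 or _b are one class to them, and where a whole thing is asked for, a point or a joint stands for the part that bears it (a point fixed in the world has none). Each returns a list of dicts, best first, with "conf" (0 to 1); they miss things now and then, are a little off and sometimes report something else, mostly with a low value. They report only what shows in the picture. A call takes as long as a camera call.
- env.find_in(name, camera): "centre" ([column, row] in pixels, amid what is visible of it).
- env.trace(name, camera): "mask" (420x560 bool, what is visible of it) and "centre" ([column, row] in pixels, amid what is visible of it).
The state is a dict: "time_s": time; "qpos": joint angles; "qd": joint speeds; "joint_torque": joint torques, N m; "tcp_pos": TCP position; "orientation": TCP orientation; "wrist_force": force on the tool from outside, world axes, zero at the start; "torque": the same for the moment, N m; "grip_width": finger opening in m.
Only numpy, scipy, OpenCV 4.12 (cv2) and the standard library are available. Lean on these libraries where they do the work, as an engineer would, in place of code of your own. Each camera call takes 0.05 s, during which the arm holds its last target.

## Working session

There is one attempt and no reset: what is moved stays moved. The work goes in short steps, Python scripts to look and compute and a tool call to move; the robot and the scene stay as the last step left them, time stands still between calls to the robot, and variables do not carry over. Pictures are saved under pics/ and viewed, and the job is handed in when it is done.

Besides the shell and the picture viewer there is one more tool, called after "Call:" by a JSON object that holds its "op" and its "data", one argument or row to a line. play_rows: Moves the arm, as the interface text tells. Its arguments: {"type":"object","properties":{"increments":{"type":"array","items":{"type":"array","items":{"type":"number"}}},"force":{"type":"number"}},"required":["increments"]}

```bash
ls; mkdir -p pics
python3 - <<'E'
from bench import env
import cv2
for n in ("scene","top"):
    im=env.grab_frame(n); cv2.imwrite(f"pics/{n}0.png",im[:,:,::-1])
    print(n,env.get_calibration(n))
print(env.sense()); print(env.grip_depth)
E
```

```text
pics
scene {'fx': 522.8284605098949, 'fy': 522.8284605098949, 'cx': 279.8779879692675, 'cy': 207.96068000310606, 'origin': array([-0.0027781 ,  1.10007269,  0.79533749]), 'orientation': array([ 0.3122711 , -1.31312549, -2.39438428])}
top {'fx': 428.8880668868256, 'fy': 428.8880668868256, 'cx': 282.705855457199, 'cy': 211.93624075541436, 'origin': array([0.38590183, 0.00247757, 1.15659074]), 'orientation': array([ 0.11429633, -0.09263325, -1.57298614])}
{'time_s': 0.1, 'qpos': array([-1.45870322e+00,  1.04633853e-01,  9.65394367e-02,  1.56390602e+00,
        1.42789671e-05,  1.35307839e+00]), 'qd': array([-0.00068707, -0.00177912,  0.00421933, -0.00010421,  0.00069307,
        0.00128159]), 'joint_torque': array([ 7.24533544e-03, -5.58202672e+01,  5.04721677e+01,  1.27780228e-02,
       -1.80731104e-04,  1.84018774e-06]), 'tcp_pos': array([ 0.19428692, -0.56735308,  0.23059926]), 'orientation': array([-2.55523872e+00,  1.82610901e+00,  1.24792995e-03]), 'wrist_force': array([-0.27391841,  0.52918072,  0.3118795 ]), 'torque': array([ 0.04797288, -0.04585271, -0.03327297]), 'grip_width': 0.08528246539678003}
0.0187
```

View pics/scene0.png

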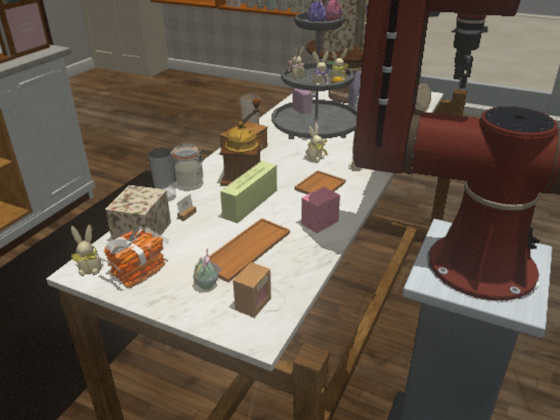

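View pics/top0.png

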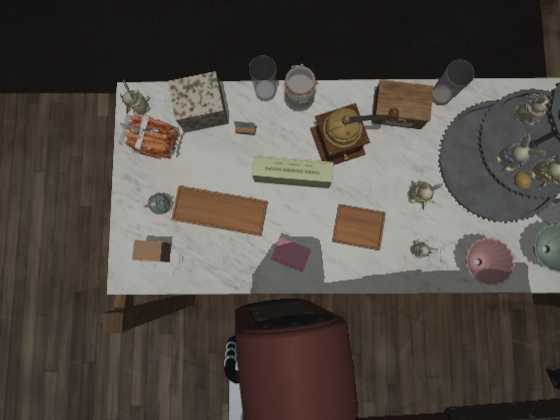

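The top view (up = +x, left = +y) shows: long carton (292,172), long tray (220,211), short tray (359,227), window box (151,251), soap box (291,254), egg (159,203), small hare (421,249) and big hare (422,193). Next I'll get the masks and fit poses.

```bash
cat > h.py <<'E'
from bench import env
import numpy as np, cv2
from scipy.spatial.transform import Rotation as R
from scipy.optimize import minimize
CAL={n:env.get_calibration(n) for n in("scene","top")}
def proj(P,n):
    c=CAL[n]; p=(np.atleast_2d(P)-c["origin"])@R.from_rotvec(c["orientation"]).as_matrix()
    return np.c_[c["cx"]+c["fx"]*p[:,0]/-p[:,2], c["cy"]-c["fy"]*p[:,1]/-p[:,2]]
def ray(u,v,n,z):
    c=CAL[n]; d=R.from_rotvec(c["orientation"]).as_matrix()@np.array([(u-c["cx"])/c["fx"],-(v-c["cy"])/c["fy"],-1])
    o=c["origin"]; return o+d*(z-o[2])/d[2]
DIM=dict(long_tray=(.096,.247,.013),short_tray=(.104,.128,.013),long_carton=(.054,.205,.088),window_box=(.051,.070,.085),soap_box=(.062,.086,.085))
def corners(dim,x,y,yaw,z0=0):
    c,s=np.cos(yaw),np.sin(yaw);o=[]
    for a in(-.5,.5):
        for b in(-.5,.5):
            for h in(0,1):
                X,Y=a*dim[0],b*dim[1];o.append([x+c*X-s*Y,y+s*X+c*Y,z0+h*dim[2]])
    return np.array(o)
def render(P,n,S=4):
    q=cv2.convexHull(proj(P,n).astype(np.float32))[:,0]
    m=np.zeros((420*2,560*2),np.uint8)
    cv2.fillPoly(m,[np.round((q+.5)*2*16-8).astype(np.int32)],1,shift=4)
    return cv2.resize(m.astype(np.float32),(560,420),interpolation=cv2.INTER_AREA)
def fit(dim,masks,p0,z0=0):
    def cost(p,allc=False):
        P=corners(dim,*p,z0);cs=[]
        for n,m in masks.items():
            r=render(P,n);cs.append(np.abs(r-m).sum()/m.sum())
        return cs if allc else sum(cs)
    best=None
    for dy in(0,.8,-.8,1.57):
        q=np.array(p0)+[0,0,dy]
        s=np.array([q,q+[.02,0,0],q+[0,.02,0],q+[0,0,.3]])
        r=minimize(cost,q,method="Nelder-Mead",options=dict(initial_simplex=s,xatol=1e-4,fatol=1e-5,maxiter=300))
        if best is None or r.fun<best.fun:best=r
    q=best.x
    r=minimize(cost,q,method="Nelder-Mead",options=dict(initial_simplex=np.array([q,q+[.004,0,0],q+[0,.004,0],q+[0,0,.05]]),xatol=1e-5,fatol=1e-6))
    return r.x,cost(r.x,True)
E
python3 - <<'E'
from h import *
import pickle
M={}
for k in list(DIM)+["small_hare","tin_egg","big_hare"]:
    for n in("scene","top"):
        r=env.trace(k,n)
        M[k,n]=r
        print(k,n,[(round(d["conf"],2),np.round(d["centre"]).tolist(),int(d["mask"].sum())) for d in r[:4]])
pickle.dump(M,open("m0.pkl","wb"))
E
```

```text
long_tray scene [(0.7, [247.0, 246.0], 2330)]
long_tray top [(0.95, [221.0, 212.0], 3157)]
short_tray scene [(0.68, [315.0, 181.0], 683)]
short_tray top [(0.6, [359.0, 225.0], 1875)]
long_carton scene [(0.83, [250.0, 189.0], 2137), (0.57, [312.0, 147.0], 459)]
long_carton top [(0.78, [290.0, 173.0], 2111)]
window_box scene [(0.63, [252.0, 286.0], 1676)]
window_box top [(0.62, [151.0, 251.0], 769), (0.6, [155.0, 202.0], 387), (0.44, [418.0, 252.0], 281)]
soap_box scene [(0.66, [321.0, 207.0], 1414)]
soap_box top []
small_hare scene [(0.64, [353.0, 167.0], 65)]
small_hare top [(0.55, [416.0, 248.0], 228)]
tin_egg scene [(0.89, [206.0, 272.0], 601)]
tin_egg top [(0.59, [156.0, 202.0], 368)]
big_hare scene [(0.7, [315.0, 144.0], 440)]
big_hare top [(0.57, [423.0, 188.0], 467)]
```

Run:
```python
from h import *
import pickle
M=pickle.load(open("m0.pkl","rb"))
vis={n:cv2.imread(f"pics/{n}0.png") for n in("scene","top")}
res={}
for k in DIM:
    ms={n:M[k,n][0]["mask"].astype(float) for n in("scene","top") if M[k,n]}
    n0="top" if "top" in ms else "scene"
    c=M[k,n0][0]["centre"]; p=ray(*c,n0,DIM[k][2]*.6)
    x,cs=fit(DIM[k],ms,[p[0],p[1],0.1])
    out=[(list(ms),x.round(4),np.round(cs,3))]
    for n in ms:
        y,c2=fit(DIM[k],{n:ms[n]},x); out.append((n,y.round(4),np.round(c2,3)))
    print(k,*out,sep="\n   "); res[k]=x
    for n in vis:
        q=proj(corners(DIM[k],*x),n)
        for i,j in((0,1),(2,3),(4,5),(6,7),(0,2),(1,3),(4,6),(5,7),(0,4),(1,5),(2,6),(3,7)):
            cv2.line(vis[n],tuple(np.round(q[i]*16).astype(int)),tuple(np.round(q[j]*16).astype(int)),(0,255,255),1,cv2.LINE_AA,4)
for k in("small_hare","tin_egg","big_hare"):
    for n in vis:
        m=M[k,n][0]["mask"].astype(np.uint8)
        cs,_=cv2.findContours(m,0,1); cv2.drawContours(vis[n],cs,-1,(255,0,255),1)
        print(k,n,ray(*M[k,n][0]["centre"],n,.04).round(4))
pickle.dump(res,open("res0.pkl","wb"))
a=cv2.resize(vis["top"][130:300,110:460],None,fx=2.28,fy=2.28,interpolation=cv2.INTER_CUBIC)
b=cv2.resize(vis["scene"][110:320,60:400],None,fx=2.3,fy=2.3,interpolation=cv2.INTER_CUBIC)
cv2.imwrite("pics/top1.png",a);cv2.imwrite("pics/scene1.png",b)
```

```text
long_tray
   (['scene', 'top'], array([ 0.5453,  0.1882, -0.1727]), array([0.147, 0.057]))
   ('scene', array([0.5445, 0.1839, 2.9662]), array([0.146]))
   ('top', array([ 0.5458,  0.1897, -0.1971]), array([0.048]))
short_tray
   (['scene', 'top'], array([ 0.4973, -0.1852, -0.1725]), array([0.38 , 0.044]))
   ('scene', array([ 0.4995, -0.1897, -0.2623]), array([0.366]))
   ('top', array([ 0.4983, -0.1846, -0.1669]), array([0.042]))
long_carton
   (['scene', 'top'], array([ 0.64  , -0.0081, -0.0797]), array([0.064, 0.06 ]))
   ('scene', array([ 0.6414, -0.0127,  3.0668]), array([0.051]))
   ('top', array([ 0.6408, -0.0072, -0.0884]), array([0.057]))
window_box
   (['scene', 'top'], array([ 0.4332,  0.357 , -0.045 ]), array([0.04 , 0.059]))
   ('scene', array([ 0.434 ,  0.3557, -0.04  ]), array([0.032]))
   ('top', array([ 0.4334,  0.3588, -0.0685]), array([0.046]))
soap_box
   (['scene'], array([ 0.423 , -0.0057, -0.3637]), array([0.038]))
   ('scene', array([ 0.4234, -0.006 , -0.3636]), array([0.037]))
small_hare scene [ 0.4238 -0.2743  0.04  ]
small_hare top [ 0.4378 -0.3273  0.04  ]
tin_egg scene [0.556 0.347 0.04 ]
tin_egg top [0.5625 0.3522 0.04  ]
big_hare scene [ 0.5931 -0.3745  0.04  ]
big_hare top [ 0.5948 -0.3521  0.04  ]
```

View pics/top1.png

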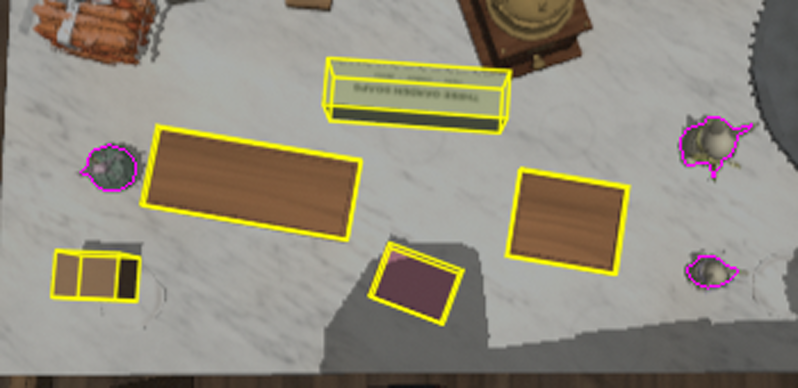

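View pics/scene1.png

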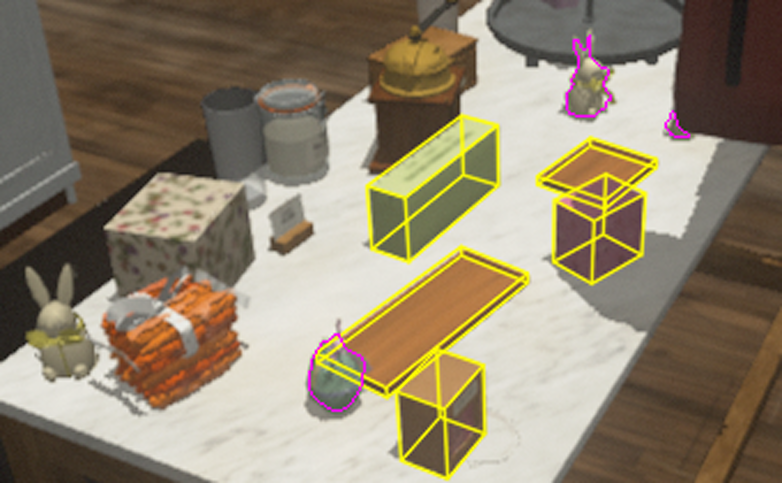

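Overlays fit well for the boxes. The trays are partly hidden in the scene view, so I'll refit them ignoring the occluded pixels. I'll also check the grinder's clearance and the hare's facing.

```bash
cat >> h.py <<'E'
def fitocc(dim,masks,ign,p0,z0=0):
    def cost(p,allc=False):
        P=corners(dim,*p,z0);cs=[]
        for n,m in masks.items():
            cs.append((np.abs(render(P,n)-m)*(1-ign[n])).sum()/m.sum())
        return cs if allc else sum(cs)
    q=np.array(p0);best=None
    for st in(.01,.004,.002):
        r=minimize(cost,q,method="Nelder-Mead",options=dict(initial_simplex=np.array([q,q+[st,0,0],q+[0,st,0],q+[0,0,st*10]]),xatol=1e-5,fatol=1e-6)); q=r.x
    return q,cost(q,True)
E
python3 - <<'E'
from h import *
import pickle
M=pickle.load(open("m0.pkl","rb"));res=pickle.load(open("res0.pkl","rb"))
im={n:cv2.imread(f"pics/{n}0.png") for n in("scene","top")}
for k in("long_tray","short_tray"):
    ign={}
    for n in im:
        g=np.zeros((420,560),np.uint8)
        for j in DIM:
            if "tray" not in j: g|=(render(corners(DIM[j],*res[j]),n)>0).astype(np.uint8)
        for j in("tin_egg","small_hare","big_hare"): g|=M[j,n][0]["mask"].astype(np.uint8)
        ign[n]=cv2.dilate(g,np.ones((5,5),np.uint8)).astype(float)
    # colour mask: tray brown pixels near predicted location
    col={}
    for n in im:
        hsv=cv2.cvtColor(im[n],cv2.COLOR_BGR2HSV)
        near=cv2.dilate((render(corners(DIM[k],*res[k]),n)>0).astype(np.uint8),np.ones((13,13),np.uint8))
        col[n]=((hsv[...,1]>90)&(near>0)).astype(np.uint8); col[n]=cv2.morphologyEx(col[n],cv2.MORPH_OPEN,np.ones((3,3),np.uint8)).astype(float)
    net={n:M[k,n][0]["mask"].astype(float) for n in im}
    for nm,ms in(("net",net),("col",col)):
        for sub in(("scene","top"),("scene",),("top",)):
            x,c=fitocc(DIM[k],{n:ms[n] for n in sub},ign,res[k]); print(k,nm,sub,x.round(4),np.round(c,3))
for uv in((312,135),(340,160),(367,148)): print("grinder",ray(*uv,"top",0.03).round(3),ray(*uv,"top",0.1).round(3))
def crop(n,r,f,out):
    a=im[n][r[1]:r[3],r[0]:r[2]]; return cv2.resize(a,None,fx=f,fy=f,interpolation=cv2.INTER_CUBIC)
a=crop("top",(400,225,460,275),6,0);b=crop("top",(285,100,375,195),6,0)
a=cv2.resize(a,(360,300));b=cv2.resize(b,(426,450))
c=np.zeros((450,790,3),np.uint8);c[:300,:360]=a;c[:,362:788]=b
cv2.imwrite("pics/crop2.png",c)
E
```

```text
long_tray net ('scene', 'top') [ 0.5453  0.1882 -0.1727] [0.02  0.057]
long_tray net ('scene',) [ 0.5453  0.1882 -0.1727] [0.02]
long_tray net ('top',) [ 0.5463  0.1908 -0.1926] [0.049]
long_tray col ('scene', 'top') [ 0.5443  0.1899 -0.1711] [0.053 0.06 ]
long_tray col ('scene',) [ 0.5426  0.1916 -0.1593] [0.05]
long_tray col ('top',) [ 0.5441  0.1887 -0.1843] [0.052]
short_tray net ('scene', 'top') [ 0.4973 -0.1852 -0.1725] [0.058 0.044]
short_tray net ('scene',) [ 0.4977 -0.185  -0.1652] [0.056]
short_tray net ('top',) [ 0.4979 -0.1848 -0.1847] [0.041]
short_tray col ('scene', 'top') [ 0.4973 -0.185  -0.1693] [0.129 0.071]
short_tray col ('scene',) [ 0.4935 -0.1788 -0.1508] [0.087]
short_tray col ('top',) [ 0.4965 -0.1857 -0.1868] [0.065]
grinder [ 0.745 -0.062  0.03 ] [ 0.723 -0.058  0.1  ]
grinder [ 0.675 -0.137  0.03 ] [ 0.657 -0.128  0.1  ]
grinder [ 0.708 -0.21   0.03 ] [ 0.688 -0.197  0.1  ]
```

View pics/crop2.png

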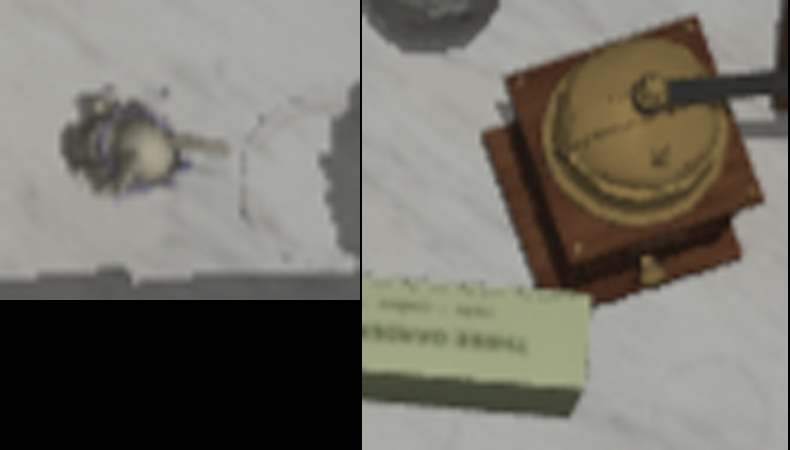

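```bash
cat > go.py <<'E'
import sys
from h import *
def go(x,y,z,az=None):
    s=env.sense();Rm=R.from_rotvec(s["orientation"]).as_matrix();p=s["tcp_pos"]
    a0=np.arctan2(Rm[1,0],Rm[0,0])
    d=Rm.T@(np.array([x,y,z])-p)*100
    t=0 if az is None else -((az-a0+np.pi/2)%np.pi-np.pi/2)
    print("from",p.round(4),"az",round(a0,3),"tilt",Rm[:,2].round(3),"-> shift",d.round(2),"turn",round(t,3),"w",round(s["grip_width"],4),"t",s["time_s"],"F",s["wrist_force"].round(1),"q",s["qpos"].round(2))
if __name__=="__main__":
    a=[float(v) for v in sys.argv[1:]]; go(*a)
E
python3 go.py .64 -.006 .2 -.083
```

```text
from [ 0.1943 -0.5677  0.2313] az -1.241 tilt [ 0. -0. -1.] -> shift [-38.71 -60.36   3.13] turn -1.158 w 0.0853 t 0.9 F [0.2 0.1 0.5] q [-1.46  0.1   0.1   1.56 -0.    1.35]
```

Call:
{"op": "play_rows", "data": {
  "increments": [
    [0,-2.6,-4,0,-0.12],
    [0,-5.2,-8,0,-0.24],
    [0,-7.8,-12,0,-0.36],
    [0,-10.4,-16,0,-0.48],
    [0,-13,-20,0,-0.6]
  ],
  "force": 50
}}

```text
time_s: 1.32
tcp_pos: [0.3236, -0.4021, 0.2314]
orientation: [2.984, -0.982, 0.001]
wrist_force: [0.5, -0.2, 0.2]
grip_width: 0.0851
```

```bash
python3 go.py .64 -.006 .2 -.083
```

```text
from [ 0.3236 -0.4021  0.2314] az -0.636 tilt [ 0. -0. -1.] -> shift [  1.94 -50.66   3.13] turn -0.553 w 0.0851 t 1.3167 F [ 0.5 -0.2  0.2] q [-1.15 -0.15 -0.16  1.57  0.    1.06]
```

Call:
{"op": "play_rows", "data": {
  "increments": [
    [0,0,-4,0,-0.12],
    [0,0,-8,0,-0.24],
    [0,0,-12,0,-0.36],
    [0,0.3,-16,0,-0.45],
    [0,0.6,-20,0,-0.55]
  ]
}}

```text
time_s: 1.73
tcp_pos: [0.4482, -0.2453, 0.2317]
orientation: [3.138, -0.136, 0.001]
wrist_force: [-0.3, -0.8, 0.5]
grip_width: 0.0856
```

Call:
{"op": "play_rows", "data": {
  "increments": [
    [0,0,-4,0,0],
    [0,0,-8,0,0],
    [0,0,-12,0,0],
    [0,0,-16,0,0],
    [0,0,-20,0,0]
  ]
}}

```text
time_s: 2.15
tcp_pos: [0.4652, -0.0459, 0.2315]
orientation: [3.138, -0.143, 0.001]
wrist_force: [1.9, 0.1, -1.2]
grip_width: 0.085
```

```bash
python3 go.py .64 -.006 .2 -.083
python3 - <<'E'
from h import *
import pickle
im=env.grab_frame("scene")[:,:,::-1]; cv2.imwrite("pics/scene3.png",im)
r=env.trace("small_hare","scene");print([(round(d["conf"],2),np.round(d["centre"]).tolist(),int(d["mask"].sum())) for d in r[:4]])
pickle.dump(r,open("hare.pkl","wb"))
a=cv2.resize(im[80:240,280:440],None,fx=3.6,fy=3.6,interpolation=cv2.INTER_CUBIC);cv2.imwrite("pics/crop3.png",a)
E
```

```text
from [ 0.4652 -0.0459  0.2315] az -0.091 tilt [ 0.001 -0.    -1.   ] -> shift [17.04 -5.57  3.16] turn -0.008 w 0.085 t 2.15 F [ 1.9  0.1 -1.2] q [-0.38 -0.3  -0.29  1.59 -0.    1.28]
[(0.65, [357.0, 159.0], 214)]
```

View pics/crop3.png

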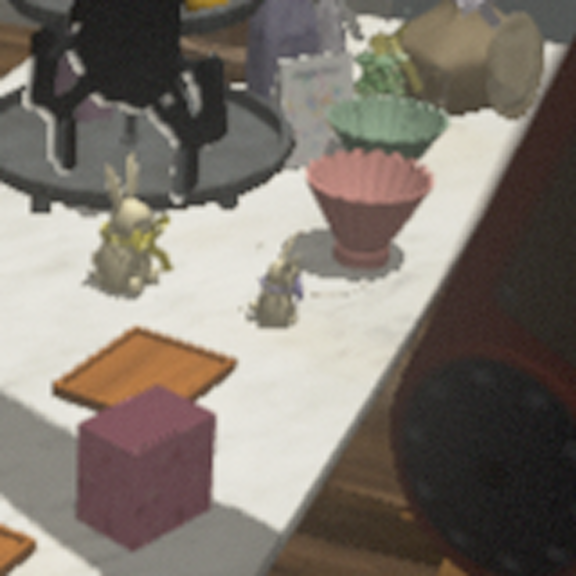

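Call:
{"op": "play_rows", "data": {
  "increments": [
    [0,4,-1.4,0,0],
    [0,8,-2.8,0,0],
    [0,12,-4.2,0,0],
    [0,16,-5.4,0,-0.008],
    [0,17,-5.6,2,-0.008]
  ]
}}

```text
time_s: 2.67
tcp_pos: [0.6458, -0.0073, 0.2129]
orientation: [3.138, -0.128, 0.009]
wrist_force: [0.1, 0.2, 0.4]
grip_width: 0.0853
```

```bash
python3 go.py .64 -.006 .034 -.083
```

```text
from [ 0.6458 -0.0073  0.2129] az -0.082 tilt [ 0.006 -0.001 -1.   ] -> shift [-0.7  -0.08 17.89] turn 0.001 w 0.0853 t 2.6667 F [0.1 0.2 0.4] q [-0.21  0.24  0.21  1.54  0.    1.44]
```

Call:
{"op": "play_rows", "data": {
  "increments": [
    [0,0,0,0,0],
    [0,0,0,0,0],
    [0,0,0,0,0]
  ]
}}

```text
time_s: 2.92
tcp_pos: [0.6391, -0.0079, 0.2117]
orientation: [3.139, -0.131, -0.001]
wrist_force: [-0.2, 0.5, -0.4]
grip_width: 0.0856
```

```bash
python3 go.py .64 -.006 .034 -.083
python3 - <<'E'
from h import *
import pickle
env.grab_frame("top")
r=env.trace("soap_box","top");print([(round(d["conf"],2),np.round(d["centre"]).tolist(),int(d["mask"].sum())) for d in r[:4]])
E
```

```text
from [ 0.6391 -0.0079  0.2117] az -0.083 tilt [-0. -0. -1.] -> shift [ 0.08 -0.2  17.77] turn -0.0 w 0.0856 t 2.9167 F [-0.2  0.5 -0.4] q [-0.22  0.22  0.19  1.54 -0.    1.44]
[]
```

Call:
{"op": "play_rows", "data": {
  "increments": [
    [0,0.1,-0.2,4,0],
    [0,0.1,-0.2,8,0],
    [0,0.1,-0.2,11,0],
    [0,0.1,-0.2,14,0],
    [0,0.1,-0.2,16,0]
  ]
}}

```text
time_s: 3.43
tcp_pos: [0.6394, -0.0058, 0.0495]
orientation: [-3.139, 0.131, 0.002]
wrist_force: [-0.2, -0.9, -0.1]
grip_width: 0.0854
```

Call:
{"op": "play_rows", "data": {
  "increments": [
    [0,0,0,1,0],
    [0,0,0,1.8,0],
    [80,0,0,1.8,0],
    [160,0,0,1.8,0],
    [255,0,0,1.8,0]
  ]
}}

```text
time_s: 3.85
tcp_pos: [0.6414, -0.0058, 0.0355]
orientation: [3.139, -0.131, 0.002]
wrist_force: [-9.7, -0.1, 13.3]
grip_width: 0.0534
```

Call:
{"op": "play_rows", "data": {
  "increments": [
    [255,0,0,0,0],
    [255,0,0,0,0],
    [255,0,0,0,0],
    [255,0,0,0,0],
    [255,0,0,0,0]
  ]
}}

```text
time_s: 4.27
tcp_pos: [0.6414, -0.0057, 0.0356]
orientation: [3.138, -0.131, 0.002]
wrist_force: [-6.5, 0.9, 7.0]
grip_width: 0.0536
```

```bash
python3 go.py .545 .1893 .2 -.178
python3 - <<'E'
from h import *
im=env.grab_frame("top")[:,:,::-1]; cv2.imwrite("pics/top4.png",im[120:260,200:400].repeat(3,0).repeat(3,1))
E
```

```text
from [ 0.6414 -0.0057  0.0356] az -0.084 tilt [ 0.001 -0.001 -1.   ] -> shift [-11.22 -18.62 -16.46] turn 0.094 w 0.0536 t 4.2667 F [-6.5  0.9  7. ] q [-0.21  0.28 -0.06  1.23 -0.    1.44]
```

View pics/top4.png

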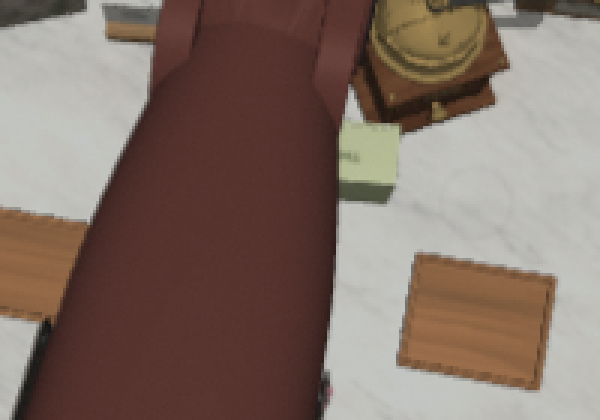

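Call:
{"op": "play_rows", "data": {
  "increments": [
    [255,0,0,-2,0],
    [255,0,0,-5,0],
    [255,0,0,-8,0],
    [255,0,0,-11,0],
    [255,0,0,-14,0]
  ]
}}

```text
time_s: 4.73
tcp_pos: [0.641, -0.0056, 0.1757]
orientation: [3.139, -0.13, 0.002]
wrist_force: [1.4, 0.5, -4.3]
grip_width: 0.0534
```

```bash
python3 go.py .545 .1918 .12 -.178
python3 - <<'E'
from h import *
im=env.grab_frame("scene")[:,:,::-1]; cv2.imwrite("pics/scene5.png",im)
E
```

```text
from [ 0.641  -0.0056  0.1757] az -0.083 tilt [ 0.001 -0.    -1.   ] -> shift [-11.21 -18.88   5.56] turn 0.095 w 0.0534 t 4.7333 F [ 1.4  0.5 -4.3] q [-0.21  0.22  0.13  1.47 -0.    1.44]
```

View pics/scene5.png

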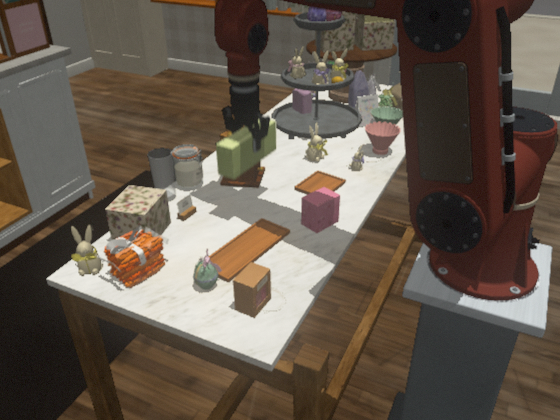

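The carton hangs level from the gripper (around 247,150 in the scene view). I'll move it over the long tray.

Call:
{"op": "play_rows", "data": {
  "increments": [
    [255,-2,-3.3,0,0.02],
    [255,-4,-6.6,0,0.04],
    [255,-6,-10,0,0.06],
    [255,-8,-13.4,0,0.08],
    [255,-10,-16.8,0,0.095]
  ]
}}

```text
time_s: 5.2
tcp_pos: [0.5545, 0.1715, 0.1741]
orientation: [-3.129, 0.282, -0.002]
wrist_force: [0.6, -0.1, -4.7]
grip_width: 0.0533
```

Call:
{"op": "play_rows", "data": {
  "increments": [
    [255,-1,-2,0,0],
    [255,-1,-2,2,0],
    [255,-1,-2,5,0],
    [255,-1,-2,5,0],
    [255,-1,-2,5,0]
  ]
}}

```text
time_s: 5.62
tcp_pos: [0.5477, 0.1915, 0.1225]
orientation: [3.128, -0.279, -0.004]
wrist_force: [0.4, 0.5, -3.0]
grip_width: 0.053
```

```bash
python3 go.py .545 .1918 .0436 -.178
cat > look.py <<'E'
import sys
from h import *
import pickle
# usage: look.py tag name z0 x y yaw
tag,k,z0=sys.argv[1],sys.argv[2],float(sys.argv[3]);p0=[float(v) for v in sys.argv[4:7]]
vis={};ms={}
for n in("scene","top"):
    im=env.grab_frame(n)[:,:,::-1].copy();vis[n]=im
    r=env.trace(k,n);print(n,[(round(d["conf"],2),np.round(d["centre"]).tolist(),int(d["mask"].sum())) for d in r[:4]])
    if r: ms[n]=r[0]["mask"].astype(float)
pickle.dump(ms,open(tag+".pkl","wb"))
if k in DIM:
    for sub in (["scene","top"],["scene"],["top"]):
        if all(n in ms for n in sub):
            x,c=fitocc(DIM[k],{n:ms[n] for n in sub},{n:0 for n in sub},p0,z0);print(sub,x.round(4),np.round(c,3))
out=[]
for n in vis:
    P=corners(DIM[k],*p0,z0) if k in DIM else corners((.05,.05,.08),*p0,z0)
    q=proj(P,n)
    for i,j in((0,1),(2,3),(4,5),(6,7),(0,2),(1,3),(4,6),(5,7),(0,4),(1,5),(2,6),(3,7)):
        cv2.line(vis[n],tuple(np.round(q[i]*16).astype(int)),tuple(np.round(q[j]*16).astype(int)),(0,255,255),1,cv2.LINE_AA,4)
    c=q.mean(0).astype(int); c=[max(67,min(560-67,c[0])),max(80,min(420-80,c[1]))]
    out.append(cv2.resize(vis[n][c[1]-80:c[1]+80,c[0]-66:c[0]+66],None,fx=3,fy=3,interpolation=cv2.INTER_CUBIC))
cv2.imwrite(f"pics/{tag}.png",np.hstack(out))
E
python3 look.py carton_air long_carton .0955 .545 .1893 -.178
```

```text
from [0.5477 0.1915 0.1225] az -0.178 tilt [-0.003 -0.    -1.   ] -> shift [-0.25  0.01  7.9 ] turn 0.0 w 0.053 t 5.6167 F [ 0.4  0.5 -3. ] q [ 0.11  0.06 -0.15  1.37 -0.    1.86]
scene [(0.62, [234.0, 208.0], 2651)]
top [(0.6, [233.0, 206.0], 1006), (0.33, [358.0, 226.0], 1920)]
['scene', 'top'] [ 0.5448  0.1914 -0.1595] [0.334 1.505]
['scene'] [ 0.5418  0.1976 -0.1602] [0.29]
['top'] [ 0.5495  0.1835 -0.2569] [1.417]
```

View pics/carton_air.png

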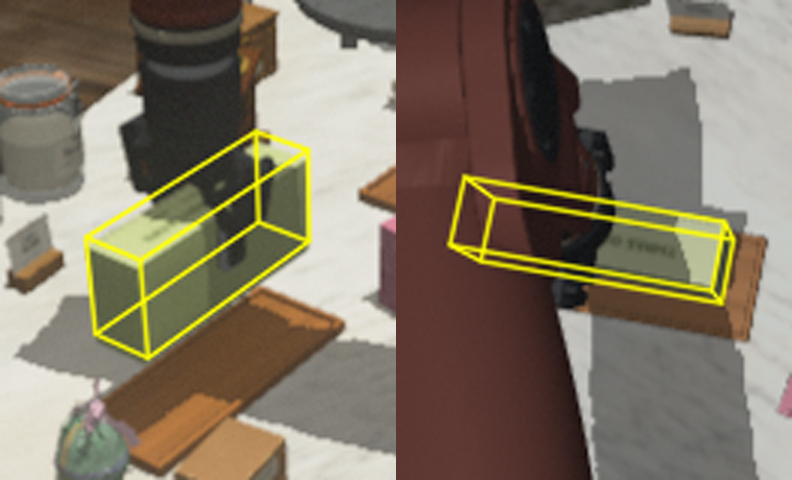

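Call:
{"op": "play_rows", "data": {
  "increments": [
    [255,-0.2,0,2,0],
    [255,-0.2,0,4,0],
    [255,-0.2,0,6,0],
    [255,-0.2,0,7,0],
    [255,-0.2,0,7.5,0]
  ]
}}

```text
time_s: 6.23
tcp_pos: [0.5466, 0.1916, 0.0475]
orientation: [3.129, -0.28, -0.002]
wrist_force: [0.2, 0.8, -4.2]
grip_width: 0.0531
```

```bash
python3 go.py .545 .1918 .0436 -.178
```

```text
from [0.5466 0.1916 0.0475] az -0.178 tilt [-0.001 -0.    -1.   ] -> shift [-0.16  0.01  0.39] turn -0.0 w 0.0531 t 6.2333 F [ 0.2  0.8 -4.2] q [ 0.11  0.09 -0.25  1.23 -0.    1.86]
```

Call:
{"op": "play_rows", "data": {
  "increments": [
    [255,-0.1,0,0.2,0],
    [255,-0.1,0,0.3,0],
    [255,-0.1,0,0.4,0],
    [255,-0.1,0,0.4,0],
    [255,-0.1,0,0.4,0]
  ]
}}

```text
time_s: 6.65
tcp_pos: [0.5465, 0.1922, 0.0451]
orientation: [-3.129, 0.279, -0.002]
wrist_force: [-0.9, 1.0, -5.0]
grip_width: 0.0529
```

Call:
{"op": "play_rows", "data": {
  "increments": [
    [255,0,0,0.1,0],
    [255,0,0,0.2,0],
    [255,0,0,0.2,0]
  ]
}}

```text
time_s: 6.9
tcp_pos: [0.5465, 0.1922, 0.0436]
orientation: [-3.129, 0.279, -0.002]
wrist_force: [-2.8, -1.5, 5.5]
grip_width: 0.0533
```

Call:
{"op": "play_rows", "data": {
  "increments": [
    [180,0,0,0,0],
    [100,0,0,0,0],
    [40,0,0,0,0],
    [0,0,0,0,0],
    [0,0,0,0,0]
  ]
}}

```text
time_s: 7.32
tcp_pos: [0.5463, 0.1921, 0.0426]
orientation: [-3.129, 0.279, -0.001]
wrist_force: [-0.1, -0.4, 0.4]
grip_width: 0.0851
```

Call:
{"op": "play_rows", "data": {
  "increments": [
    [0,0,0,-3,0],
    [0,0,0,-7,0],
    [0,0,0,-11,0],
    [0,0,0,-15,0],
    [0,0,0,-16,0]
  ]
}}

```text
time_s: 7.73
tcp_pos: [0.5484, 0.1924, 0.2097]
orientation: [-3.127, 0.279, -0.014]
wrist_force: [1.0, -0.4, 1.4]
grip_width: 0.0852
```

```bash
python3 go.py .4334 .357 .2 -.05
```

```text
from [0.5484 0.1924 0.2097] az -0.178 tilt [ 0.009  0.001 -1.   ] -> shift [-14.24 -14.16   0.88] turn -0.128 w 0.0852 t 7.7333 F [ 1.  -0.4  1.4] q [ 0.11  0.03 -0.02  1.51 -0.    1.86]
```

Call:
{"op": "play_rows", "data": {
  "increments": [
    [0,-2.9,-2.8,0,-0.03],
    [0,-5.8,-5.6,0,-0.06],
    [0,-8.7,-8.5,0,-0.09],
    [0,-11.6,-11.4,0,-0.128],
    [0,-14,-14.1,2,-0.128]
  ]
}}

```text
time_s: 8.15
tcp_pos: [0.4333, 0.3581, 0.186]
orientation: [-3.138, 0.075, -0.009]
wrist_force: [0.8, 0.6, 0.8]
grip_width: 0.0854
```

```bash
python3 look.py carton_set long_carton .008 .5455 .1893 -.178; python3 go.py .4334 .357 .034 -.05
```

```text
scene [(0.64, [237.0, 236.0], 2279), (0.44, [205.0, 273.0], 671)]
top [(0.9, [216.0, 204.0], 2013)]
['scene', 'top'] [ 0.5477  0.1901 -0.2058] [0.401 0.051]
['scene'] [ 0.5481  0.1897 -0.142 ] [0.382]
['top'] [ 0.5472  0.1911 -0.2129] [0.042]
from [0.4324 0.3562 0.1817] az -0.048 tilt [-0.001 -0.001 -1.   ] -> shift [ 0.1  -0.09 14.77] turn 0.002 w 0.0854 t 8.35 F [1.2 0.2 0.3] q [ 0.46 -0.02 -0.12  1.47 -0.    2.07]
```

View pics/carton_set.png

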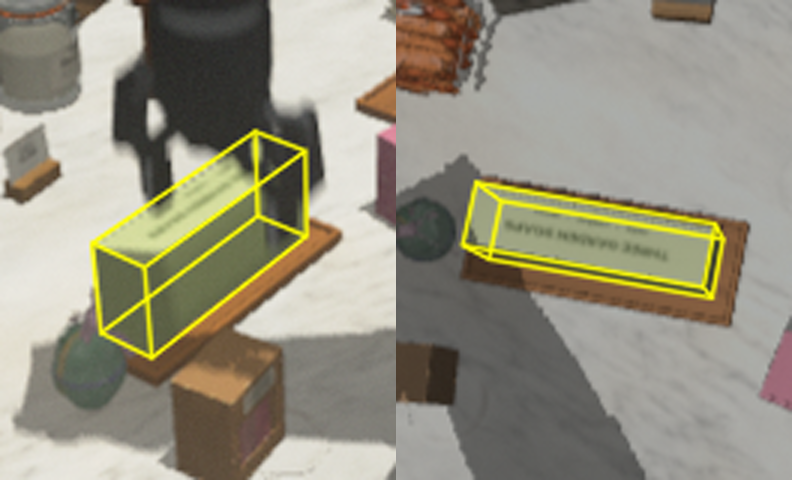

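Call:
{"op": "play_rows", "data": {
  "increments": [
    [0,0.1,-0.1,4,0],
    [0,0.1,-0.1,8,0],
    [0,0.1,-0.1,11,0],
    [0,0.1,-0.1,13,0],
    [0,0.1,-0.1,14.7,0]
  ]
}}

```text
time_s: 8.77
tcp_pos: [0.4346, 0.3549, 0.0334]
orientation: [3.139, -0.082, -0.002]
wrist_force: [-0.6, 0.5, -0.3]
grip_width: 0.0854
```

Call:
{"op": "play_rows", "data": {
  "increments": [
    [0,0,0,0,0],
    [80,0,0,0,0],
    [160,0,0,0,0],
    [255,0,0,0,0],
    [255,0,0,0,0]
  ],
  "force": 35
}}

```text
time_s: 9.18
tcp_pos: [0.4355, 0.357, 0.0373]
orientation: [-3.14, 0.079, -0.004]
wrist_force: [-0.3, -1.6, 6.5]
grip_width: 0.0508
```

Call:
{"op": "play_rows", "data": {
  "increments": [
    [255,0,0,0,0],
    [255,0,0,0,0],
    [255,0,0,0,0]
  ]
}}

```text
time_s: 9.43
tcp_pos: [0.4355, 0.357, 0.0373]
orientation: [-3.14, 0.079, -0.005]
wrist_force: [-0.9, -2.1, 6.5]
grip_width: 0.0509
```

```bash
python3 go.py .5465 .190 .25 -.18
```

```text
from [0.4355 0.357  0.0373] az -0.05 tilt [ 0.003  0.001 -1.   ] -> shift [ 11.98  16.1  -21.24] turn 0.13 w 0.0509 t 9.4333 F [-0.9 -2.1  6.5] q [ 0.45  0.05 -0.32  1.2  -0.    2.08]
```

Call:
{"op": "play_rows", "data": {
  "increments": [
    [255,0,0,-2,0],
    [255,0,0,-5.5,0],
    [255,0,0,-9,0],
    [255,0,0,-12.5,0],
    [255,0,0,-16,0]
  ]
}}

```text
time_s: 9.85
tcp_pos: [0.4342, 0.3566, 0.1978]
orientation: [-3.14, 0.078, -0.002]
wrist_force: [0.7, 0.0, -1.5]
grip_width: 0.0505
```

```bash
python3 go.py .5465 .190 .19 -.18
```

```text
from [0.4342 0.3566 0.1978] az -0.05 tilt [ 0.001  0.    -1.   ] -> shift [12.05 16.08  0.78] turn 0.13 w 0.0505 t 9.85 F [ 0.7  0.  -1.5] q [ 0.45 -0.02 -0.09  1.5  -0.    2.08]
```

Call:
{"op": "play_rows", "data": {
  "increments": [
    [255,2.2,3,0,0.03],
    [255,4.6,6,0,0.06],
    [255,7,9.3,0,0.09],
    [255,9.4,12.6,0,0.13],
    [255,11.4,15.4,0,0.13]
  ]
}}

```text
time_s: 10.27
tcp_pos: [0.5418, 0.1949, 0.1962]
orientation: [3.128, -0.287, 0.003]
wrist_force: [0.5, 0.4, -0.9]
grip_width: 0.0512
```

Call:
{"op": "play_rows", "data": {
  "increments": [
    [255,0.5,0.7,0,0],
    [255,0.5,0.7,0,0],
    [255,0.5,0.7,0,0]
  ]
}}

```text
time_s: 10.52
tcp_pos: [0.5441, 0.1893, 0.1957]
orientation: [-3.128, 0.284, -0.0]
wrist_force: [-1.1, 0.1, -0.8]
grip_width: 0.0506
```

```bash
python3 go.py .5465 .190 .1333 -.18;python3 look.py win_air window_box .1605 .5465 .190 -.18
```

```text
from [0.5441 0.1893 0.1957] az -0.181 tilt [ 0.  0. -1.] -> shift [ 0.23 -0.11  6.24] turn -0.001 w 0.0506 t 10.5167 F [-1.1  0.1 -0.8] q [ 0.11  0.03 -0.05  1.5   0.    1.86]
scene [(0.64, [236.0, 181.0], 1156)]
top [(0.56, [216.0, 202.0], 369)]
['scene', 'top'] [ 0.5416  0.1914 -0.1175] [0.335 1.843]
['scene'] [ 0.5434  0.1908 -0.0899] [0.329]
['top'] [ 0.5396  0.1842 -0.112 ] [1.847]
```

View pics/win_air.png

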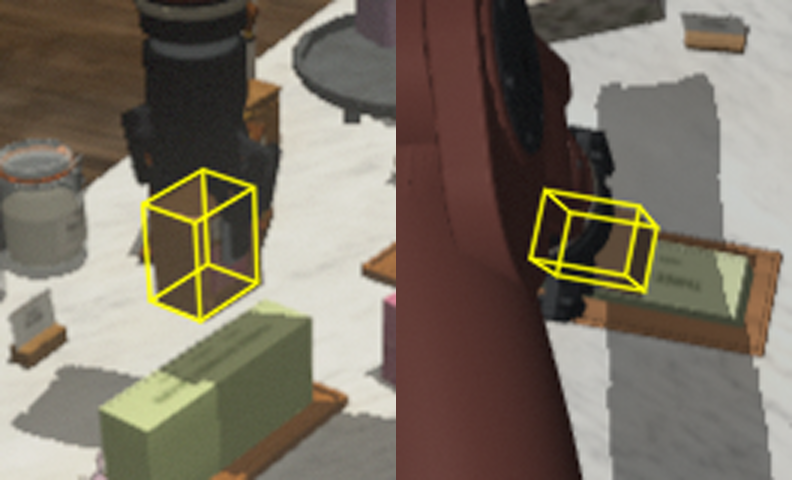

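Call:
{"op": "play_rows", "data": {
  "increments": [
    [255,0.2,-0.1,2,0],
    [255,0.2,-0.1,3.8,0],
    [255,0.2,-0.1,5,0],
    [255,0.2,-0.1,5.6,0],
    [255,0.2,-0.1,5.8,0]
  ]
}}

```text
time_s: 11.13
tcp_pos: [0.5452, 0.1904, 0.1361]
orientation: [3.129, -0.281, -0.003]
wrist_force: [1.0, 0.8, -1.5]
grip_width: 0.051
```

Call:
{"op": "play_rows", "data": {
  "increments": [
    [255,0,0,0.1,0],
    [255,0,0,0.2,0],
    [255,0,0,0.2,0]
  ]
}}

```text
time_s: 11.38
tcp_pos: [0.5466, 0.1901, 0.1361]
orientation: [-3.129, 0.282, -0.002]
wrist_force: [-0.6, 0.1, -1.2]
grip_width: 0.0507
```

```bash
python3 go.py .5465 .190 .1333 -.18
```

```text
from [0.5466 0.1901 0.1361] az -0.18 tilt [ 0.001  0.    -1.   ] -> shift [-0.01  0.01  0.28] turn 0.0 w 0.0507 t 11.3833 F [-0.6  0.1 -1.2] q [ 0.11  0.04 -0.14  1.39 -0.    1.86]
```

Call:
{"op": "play_rows", "data": {
  "increments": [
    [255,0,0,0.1,0],
    [255,0,0,0.2,0],
    [255,0,0,0.25,0],
    [255,0,0,0.25,0],
    [255,0,0,0.25,0]
  ]
}}

```text
time_s: 11.8
tcp_pos: [0.5465, 0.1899, 0.1334]
orientation: [-3.129, 0.283, -0.002]
wrist_force: [-0.9, -0.8, 4.1]
grip_width: 0.0506
```

Contact with 4 N. I'll open and rise.

Call:
{"op": "play_rows", "data": {
  "increments": [
    [180,0,0,0,0],
    [100,0,0,0,0],
    [40,0,0,0,0],
    [0,0,0,0,0],
    [0,0,0,0,0]
  ]
}}

```text
time_s: 12.22
tcp_pos: [0.546, 0.1899, 0.1324]
orientation: [3.129, -0.282, -0.001]
wrist_force: [-0.6, 1.3, 0.2]
grip_width: 0.0843
```

Call:
{"op": "play_rows", "data": {
  "increments": [
    [0,0,0,-3,0],
    [0,0,0,-7,0],
    [0,0,0,-10,0],
    [0,0,0,-13,0],
    [0,0,0,-14,0]
  ]
}}

```text
time_s: 12.63
tcp_pos: [0.5474, 0.1901, 0.2777]
orientation: [-3.128, 0.282, -0.009]
wrist_force: [0.0, -0.4, 1.1]
grip_width: 0.0861
```

```bash
python3 go.py .438 -.2 .27
python3 - <<'E'
from h import *
im=env.grab_frame("scene")[:,:,::-1]; cv2.imwrite("pics/s7.png",cv2.resize(im[100:200,310:410],None,fx=6,fy=6,interpolation=cv2.INTER_CUBIC))
E
```

```text
from [0.5474 0.1901 0.2777] az -0.18 tilt [ 0.006  0.001 -1.   ] -> shift [-3.78 40.34  0.69] turn 0 w 0.0861 t 12.6333 F [ 0.  -0.4  1.1] q [ 0.11  0.05  0.12  1.64 -0.    1.86]
```

View pics/s7.png

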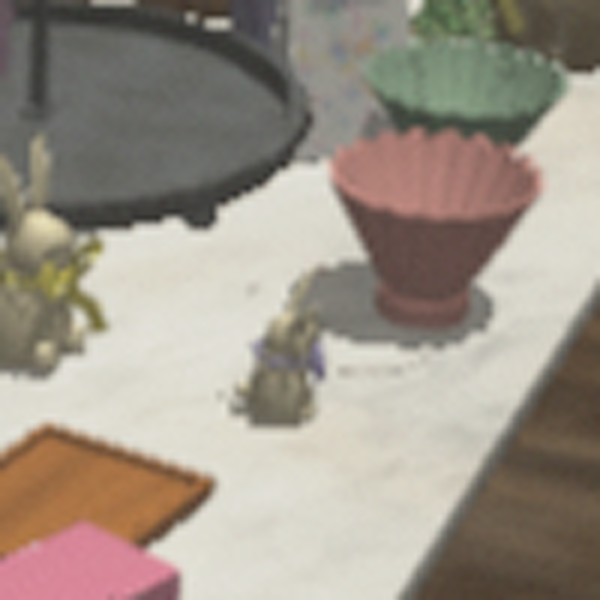

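Run:
```python
from h import *
im=env.grab_frame("top")[:,:,::-1]; cv2.imwrite("pics/top8full.png",im)
a=im[228:268,395:450]; b=im[165:220,395:450]
f=lambda a:np.clip(cv2.resize(a,None,fx=7,fy=7,interpolation=cv2.INTER_CUBIC).astype(float)*1.4,0,255).astype(np.uint8)
A,B=f(a),f(b);h=max(len(A),len(B));A=cv2.copyMakeBorder(A,0,h-len(A),0,0,0)
cv2.imwrite("pics/top8.png",np.hstack([A,B]))
r=env.trace("small_hare","top");print([(round(d["conf"],2),np.round(d["centre"]).tolist(),int(d["mask"].sum())) for d in r[:4]])
m=r[0]["mask"];ys,xs=np.nonzero(m);print(xs.min(),xs.max(),ys.min(),ys.max())
r2=env.grab_frame("scene");r=env.trace("small_hare","scene");print([(round(d["conf"],2),np.round(d["centre"]).tolist(),int(d["mask"].sum())) for d in r[:4]])
ys,xs=np.nonzero(r[0]["mask"]);print(xs.min(),xs.max(),ys.min(),ys.max())
```

```text
[(0.76, [418.0, 251.0], 266)]
410 435 241 256
[(0.63, [357.0, 159.0], 179), (0.42, [256.0, 255.0], 738)]
351 362 149 169
```

View pics/top8.png

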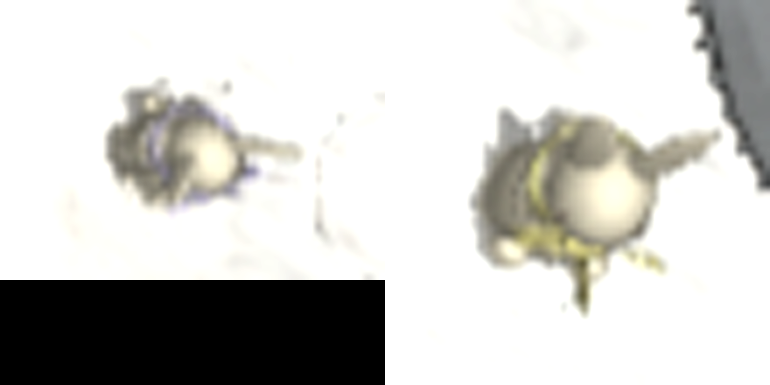

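```bash
cat >> h.py <<'E'
def tri(a,b):
    L=[]
    for uv,n in((a,"top"),(b,"scene")):
        p=ray(*uv,n,0);o=CAL[n]["origin"];d=(p-o)/np.linalg.norm(p-o);L.append((o,d))
    A=sum(np.eye(3)-np.outer(d,d) for o,d in L);bb=sum((np.eye(3)-np.outer(d,d))@o for o,d in L)
    x=np.linalg.solve(A,bb);return x,[np.linalg.norm((np.eye(3)-np.outer(d,d))@(x-o)) for o,d in L]
E
python3 - <<'E'
from h import *
print("tail",tri((416.4,242.6),(349.5,167.5)))
print("head",tri((425.4,250.1),(358.3,154.2)))
print("ear tip top z.08",ray(437.5,249.7,"top",.08))
print("ear tip scene z.08",ray(362,146,"scene",.08), ray(360,147,"scene",.08))
print("ear tri",tri((437.5,249.7),(361,147)))
for z in(.03,.05):print("headtop",ray(425.4,250.1,"top",z),ray(358.3,154.2,"scene",z))
E
```

```text
tail (array([ 0.45481609, -0.34044588, -0.00125672]), [np.float64(0.0006771935856200246), np.float64(0.0006771935856201262)])
head (array([ 0.43205159, -0.34822535,  0.04783194]), [np.float64(0.00010582257453857614), np.float64(0.0001058225745386235)])
ear tip top z.08 [ 0.43147734 -0.36813059  0.08      ]
ear tip scene z.08 [ 0.42145648 -0.34516318  0.08      ] [ 0.42481432 -0.33569687  0.08      ]
ear tri (array([ 0.43263084, -0.37436873,  0.06149478]), [np.float64(0.0003919891461341132), np.float64(0.0003919891461341519)])
headtop [ 0.43269225 -0.35390163  0.03      ] [ 0.44252335 -0.38272799  0.03      ]
headtop [ 0.4318616  -0.34757495  0.05      ] [ 0.43088662 -0.34397906  0.05      ]
```

Run:
```python
from h import *
print("base near",ray(356.7,170.8,"scene",0))
for z in(.01,.02):
  print(z,"body L/R scene",ray(351.3,167,"scene",z),ray(362.5,167,"scene",z))
  print("body left top",ray(410.4,249.4,"top",z), "upper",ray(413,241.5,"top",z),"lower",ray(417.5,257.3,"top",z))
m=lambda p,n:proj(p,n).round(1)
for c in((.4345,-.3475),(.436,-.338),(.434,-.343)):
    c=np.array(c)
    for az in(0.15,):
        u=np.array([np.cos(az),np.sin(az)]);v=np.array([-u[1],u[0]])
        t=np.linspace(0,2*np.pi,60)
        out={}
        P=[]
        for z in np.linspace(0,.042,6):
            P+= [np.r_[c+u*(.0015+.0165*np.cos(a))+v*(.0195*np.sin(a)),z] for a in t]
        Q=[np.r_[c+u*(-.0025+.0135*np.cos(a)*np.cos(b))+v*(.0135*np.sin(a)*np.cos(b)),.044+.013*np.sin(b)] for a in t for b in np.linspace(-1.5,1.5,9)]
        for n in("scene","top"):
            b=m(np.array(P),n);h=m(np.array(Q),n);print(c,n,"body",b.min(0),b.max(0),"head",h.min(0),h.max(0))
```

```text
base near [ 0.42646764 -0.326496    0.        ]
0.01 body L/R scene [ 0.44492032 -0.32546984  0.01      ] [ 0.41266925 -0.34062739  0.01      ]
body left top [ 0.43554902 -0.3206708   0.01      ] upper [ 0.45647987 -0.32845705  0.01      ] lower [ 0.41460892 -0.33850527  0.01      ]
0.02 body L/R scene [ 0.4392196  -0.30731787  0.02      ] [ 0.4073792  -0.32228241  0.02      ]
body left top [ 0.43511602 -0.31785246  0.02      ] upper [ 0.45586432 -0.32557081  0.02      ] lower [ 0.41435855 -0.33553139  0.02      ]
[ 0.4345 -0.3475] scene body [350.8 153. ] [362.2 170.3] head [353.9 151.2] [362.5 159.5]
[ 0.4345 -0.3475] top body [412.  242.2] [431.8 255.6] head [419.3 244.9] [430.3 255.4]
[ 0.436 -0.338] scene body [349.4 154.1] [360.8 171.5] head [352.5 152.3] [361.1 160.6]
[ 0.436 -0.338] top body [408.5 241.6] [428.1 255. ] head [415.6 244.3] [426.5 254.8]
[ 0.434 -0.343] scene body [350.5 153.6] [361.9 170.9] head [353.6 151.8] [362.2 160.1]
[ 0.434 -0.343] top body [410.4 242.4] [430.  255.8] head [417.6 245.1] [428.5 255.6]
```

The hare model fits best at (0.434, -0.343), facing about −x. I'll move there and check the window box on the way.

```bash
python3 go.py .434 -.343 .2 .15
```

```text
from [0.5456 0.1899 0.2706] az -0.18 tilt [-0.003 -0.    -1.   ] -> shift [-1.42 54.42  7.12] turn -0.33 w 0.0854 t 12.8833 F [-0.1 -0.7 -0.8] q [ 0.11  0.05  0.11  1.64 -0.    1.86]
```

Call:
{"op": "play_rows", "data": {
  "increments": [
    [0,0,3,0,0],
    [0,0,7,0,-0.08],
    [0,0,11,0,-0.16],
    [0,0,15,0,-0.24],
    [0,0,19,0,-0.33]
  ]
}}

```text
time_s: 13.3
tcp_pos: [0.5107, 0.0018, 0.2706]
orientation: [-3.131, -0.242, 0.004]
wrist_force: [1.2, -1.3, 0.3]
grip_width: 0.0852
```

```bash
python3 go.py .434 -.343 .2 .15
```

```text
from [0.5107 0.0018 0.2706] az 0.155 tilt [-0.003  0.001 -1.   ] -> shift [-12.87  32.89   7.06] turn 0.005 w 0.0852 t 13.3 F [ 1.2 -1.3  0.3] q [-0.25 -0.15 -0.08  1.64 -0.    1.16]
```

Call:
{"op": "play_rows", "data": {
  "increments": [
    [0,-1.5,3.7,0,0],
    [0,-3,7.4,0,0],
    [0,-4.5,11.1,0,0],
    [0,-6,14.8,1,0],
    [0,-7.5,18.5,2,0]
  ]
}}

```text
time_s: 13.72
tcp_pos: [0.4644, -0.1926, 0.251]
orientation: [-3.132, -0.235, 0.002]
wrist_force: [0.2, 0.3, -0.4]
grip_width: 0.0852
```

Call:
{"op": "play_rows", "data": {
  "increments": [
    [0,-1.5,3.7,0,0],
    [0,-3,7.4,1,0],
    [0,-4.5,11.1,2,0],
    [0,-5.4,14.4,4,0],
    [0,-5.4,14.4,5,0]
  ]
}}

```text
time_s: 14.13
tcp_pos: [0.4312, -0.3457, 0.198]
orientation: [-3.131, -0.228, 0.005]
wrist_force: [0.8, -0.4, -0.5]
grip_width: 0.0853
```

Call:
{"op": "play_rows", "data": {
  "increments": [
    [0,0,0,0,0],
    [0,0,0,0,0],
    [0,0,0,0,0]
  ]
}}

```text
time_s: 14.38
tcp_pos: [0.434, -0.3404, 0.2029]
orientation: [-3.132, -0.237, 0.0]
wrist_force: [0.7, 0.5, -0.4]
grip_width: 0.0854
```

```bash
python3 go.py .434 -.343 .11 .15;python3 look.py win_set window_box .096 .5465 .190 -.18;python3 -c "
import cv2
from h import *
im=env.grab_frame('scene')[:,:,::-1];cv2.imwrite('pics/s9.png',cv2.resize(im[90:190,310:410],None,fx=6,fy=6,interpolation=cv2.INTER_CUBIC))"
```

```text
from [ 0.434  -0.3404  0.2029] az 0.151 tilt [-0.  0. -1.] -> shift [-0.03  0.26  9.29] turn 0.001 w 0.0854 t 14.3833 F [ 0.7  0.5 -0.4] q [-0.9  -0.05 -0.11  1.51  0.    0.52]
scene [(0.97, [244.0, 202.0], 1386), (0.62, [204.0, 274.0], 638)]
top [(0.9, [210.0, 200.0], 865), (0.56, [230.0, 208.0], 1253)]
['scene', 'top'] [ 0.5452  0.1908 -0.1911] [0.062 0.049]
['scene'] [ 0.5449  0.1879 -0.1462] [0.035]
['top'] [ 0.5451  0.1919 -0.1941] [0.045]
```

View pics/win_set.png

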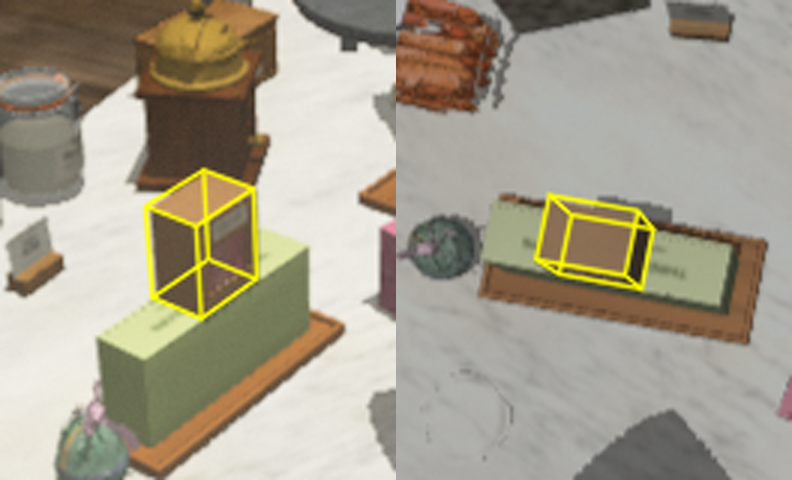

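View pics/s9.png

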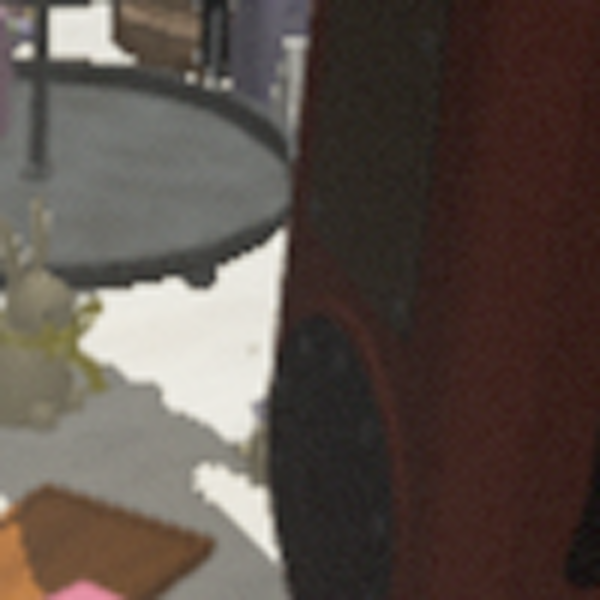

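The window box is centred on the carton and matches the overlay. Next I'll descend on the hare.

Call:
{"op": "play_rows", "data": {
  "increments": [
    [0,0,0.25,4,0],
    [0,0,0.25,8,0],
    [0,0,0.25,11,0],
    [0,0,0.25,14,0],
    [0,0,0.25,16,0]
  ]
}}

```text
time_s: 15.05
tcp_pos: [0.4335, -0.3426, 0.04]
orientation: [-3.131, -0.236, 0.002]
wrist_force: [-0.6, 0.2, 0.5]
grip_width: 0.0855
```

```bash
python3 go.py .434 -.343 .013 .15;python3 -c "
import cv2
from h import *
im=env.grab_frame('top')[:,:,::-1];cv2.imwrite('pics/s10.png',cv2.resize(im[200:300,370:470],None,fx=6,fy=6,interpolation=cv2.INTER_CUBIC))"
```

```text
from [ 0.4335 -0.3426  0.04  ] az 0.151 tilt [-0.001  0.002 -1.   ] -> shift [0.05 0.05 2.7 ] turn 0.001 w 0.0855 t 15.05 F [-0.6  0.2  0.5] q [-0.91  0.02 -0.34  1.21 -0.    0.51]
```

View pics/s10.png

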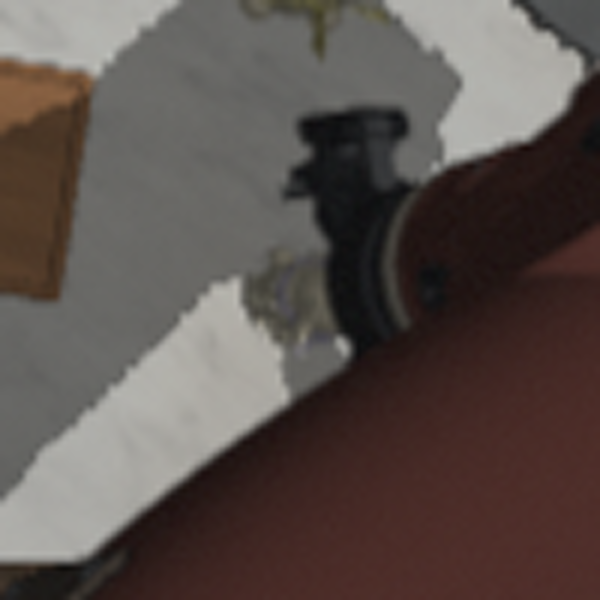

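Call:
{"op": "play_rows", "data": {
  "increments": [
    [0,0,0,1.2,0],
    [0,0,0,2.2,0],
    [0,0,0,2.7,0],
    [0,0,0,2.7,0],
    [60,0,0,2.7,0]
  ],
  "force": 30
}}

```text
time_s: 15.52
tcp_pos: [0.4345, -0.3445, 0.0166]
orientation: [3.132, 0.235, 0.001]
wrist_force: [0.1, -0.0, 0.8]
grip_width: 0.0753
```

Call:
{"op": "play_rows", "data": {
  "increments": [
    [100,0,0,0,0],
    [130,0,0,0,0],
    [160,0,0,0,0],
    [200,0,0,0,0],
    [255,0,0,0,0]
  ]
}}

```text
time_s: 15.93
tcp_pos: [0.4356, -0.3448, 0.0173]
orientation: [3.131, 0.236, 0.005]
wrist_force: [3.0, 2.6, 5.1]
grip_width: 0.0288
```

Call:
{"op": "play_rows", "data": {
  "increments": [
    [255,0,0,0,0],
    [255,0,0,0,0],
    [255,0,0,0,0]
  ]
}}

```text
time_s: 16.18
tcp_pos: [0.4356, -0.3447, 0.0173]
orientation: [3.131, 0.236, 0.005]
wrist_force: [3.2, 1.5, 5.9]
grip_width: 0.0286
```

```bash
python3 go.py .434 -.343 .16 .15
```

```text
from [ 0.4356 -0.3447  0.0173] az 0.15 tilt [ 0.003 -0.002 -1.   ] -> shift [ -0.09  -0.17 -14.27] turn 0.0 w 0.0286 t 16.1833 F [3.2 1.5 5.9] q [-0.91  0.04 -0.36  1.17  0.    0.51]
```

Call:
{"op": "play_rows", "data": {
  "increments": [
    [255,0,0,-1,0],
    [255,0,0,-3,0],
    [255,0,0,-6,0],
    [255,0,0,-10,0],
    [255,0,0,-14,0]
  ]
}}

```text
time_s: 16.6
tcp_pos: [0.4333, -0.3431, 0.1571]
orientation: [-3.131, -0.235, 0.002]
wrist_force: [1.9, -1.9, -0.3]
grip_width: 0.0278
```

Call:
{"op": "play_rows", "data": {
  "increments": [
    [255,0,0,-3,0],
    [255,0,0,-6,0],
    [255,0,0,-9,0],
    [255,0,0,-11,0],
    [255,0,0,-11,0]
  ]
}}

```text
time_s: 17.02
tcp_pos: [0.4348, -0.3452, 0.2714]
orientation: [3.127, 0.235, 0.005]
wrist_force: [0.7, 0.2, -0.2]
grip_width: 0.0277
```

```bash
python3 go.py .5455 .190 .26
```

```text
from [ 0.4348 -0.3452  0.2714] az 0.15 tilt [ 0.004 -0.006 -1.   ] -> shift [ 18.93 -51.27   0.89] turn 0 w 0.0277 t 17.0167 F [ 0.7  0.2 -0.2] q [-0.91 -0.03  0.03  1.63 -0.    0.51]
```

Call:
{"op": "play_rows", "data": {
  "increments": [
    [255,1.4,-3.6,0,0],
    [255,2.8,-7.3,0,0],
    [255,4.2,-11,0,0],
    [255,5.6,-14.8,0,0],
    [255,7,-18.6,0,0]
  ]
}}

```text
time_s: 17.43
tcp_pos: [0.475, -0.1478, 0.2652]
orientation: [-3.132, -0.234, 0.002]
wrist_force: [0.1, -0.8, -0.2]
grip_width: 0.028
```

```bash
python3 go.py .5455 .190 .26; python3 -c "
import cv2
from h import *
im=env.grab_frame('scene')[:,:,::-1];cv2.imwrite('pics/s11.png',cv2.resize(im[30:230,230:430],None,fx=3,fy=3,interpolation=cv2.INTER_CUBIC))"
```

```text
from [ 0.475  -0.1478  0.2652] az 0.149 tilt [-0.001  0.    -1.   ] -> shift [ 12.   -32.36   0.52] turn 0 w 0.028 t 17.4333 F [ 0.1 -0.8 -0.2] q [-0.57 -0.2  -0.13  1.64 -0.    0.86]
```

View pics/s11.png

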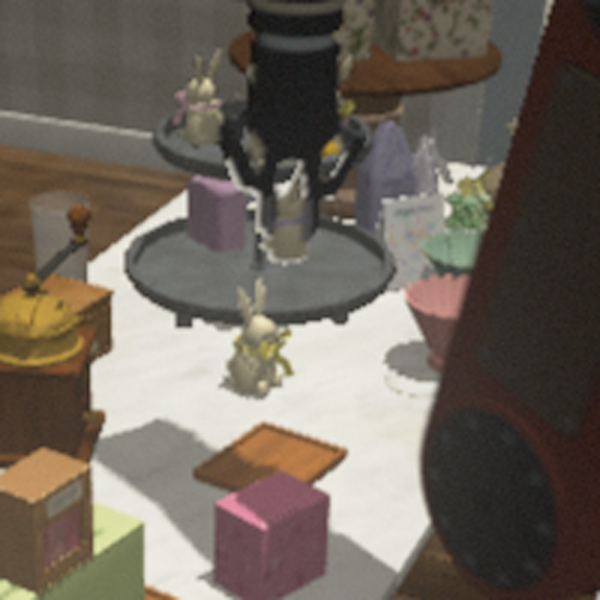

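Call:
{"op": "play_rows", "data": {
  "increments": [
    [255,1.4,-3.7,0,0],
    [255,2.8,-7.5,0,0],
    [255,4.2,-11.3,0,0],
    [255,5.6,-15.1,0,0],
    [255,7,-18.9,0,0]
  ]
}}

```text
time_s: 17.9
tcp_pos: [0.516, 0.0496, 0.2653]
orientation: [3.133, 0.235, -0.001]
wrist_force: [1.2, -0.5, -1.3]
grip_width: 0.0281
```

Call:
{"op": "play_rows", "data": {
  "increments": [
    [255,1.4,-3.7,0,0],
    [255,2.8,-7.5,0,0],
    [255,4.2,-11,0,0],
    [255,5,-13,0,0],
    [255,5,-13,0,0]
  ]
}}

```text
time_s: 18.32
tcp_pos: [0.5461, 0.1875, 0.2645]
orientation: [-3.132, -0.242, 0.003]
wrist_force: [0.0, -0.9, -0.3]
grip_width: 0.0278
```

Call:
{"op": "play_rows", "data": {
  "increments": [
    [255,0,0,0,0],
    [255,0,0,0,0],
    [255,0,0,0,0]
  ]
}}

```text
time_s: 18.57
tcp_pos: [0.5464, 0.1826, 0.2656]
orientation: [3.133, 0.234, -0.001]
wrist_force: [0.2, -0.5, -1.2]
grip_width: 0.0275
```

```bash
python3 go.py .547 .189 .1983; python3 look.py hare_air small_hare .2449 .5455 .190 .15
```

```text
from [0.5464 0.1826 0.2656] az 0.149 tilt [-0. -0. -1.] -> shift [ 0.16 -0.62  6.73] turn 0 w 0.0275 t 18.5667 F [ 0.2 -0.5 -1.2] q [ 0.1   0.04  0.09  1.62 -0.    1.52]
scene [(0.87, [240.0, 152.0], 319)]
top [(0.62, [207.0, 190.0], 92)]
```

View pics/hare_air.png

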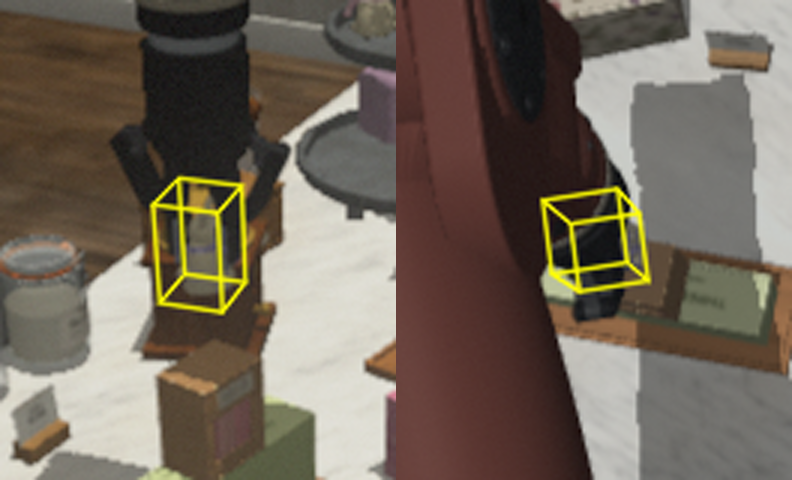

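Call:
{"op": "play_rows", "data": {
  "increments": [
    [255,0.1,-0.4,1,0],
    [255,0.1,-0.6,2.5,0],
    [255,0.1,-0.6,4,0],
    [255,0.1,-0.6,5.5,0],
    [255,0.1,-0.6,6.2,0]
  ]
}}

```text
time_s: 19.18
tcp_pos: [0.5457, 0.1897, 0.2009]
orientation: [3.133, 0.235, -0.004]
wrist_force: [0.9, -0.5, -2.3]
grip_width: 0.0274
```

Call:
{"op": "play_rows", "data": {
  "increments": [
    [255,0,0,0,0],
    [255,0,0,0,0],
    [255,0,0,0.1,0],
    [255,0,0,0.2,0],
    [255,0,0,0.2,0]
  ]
}}

```text
time_s: 19.6
tcp_pos: [0.547, 0.1898, 0.2024]
orientation: [3.133, 0.235, 0.002]
wrist_force: [-0.0, -0.4, -0.9]
grip_width: 0.0274
```

```bash
python3 go.py .547 .189 .1983; python3 look.py hare_air2 small_hare .182 .5455 .190 .15
```

```text
from [0.547  0.1898 0.2024] az 0.15 tilt [ 0.001  0.    -1.   ] -> shift [-0.01  0.08  0.41] turn 0 w 0.0274 t 19.6 F [-0.  -0.4 -0.9] q [ 0.11  0.03 -0.03  1.51 -0.    1.53]
scene [(0.66, [236.0, 177.0], 284)]
top [(0.46, [209.0, 197.0], 76), (0.26, [220.0, 204.0], 340)]
```

View pics/hare_air2.png

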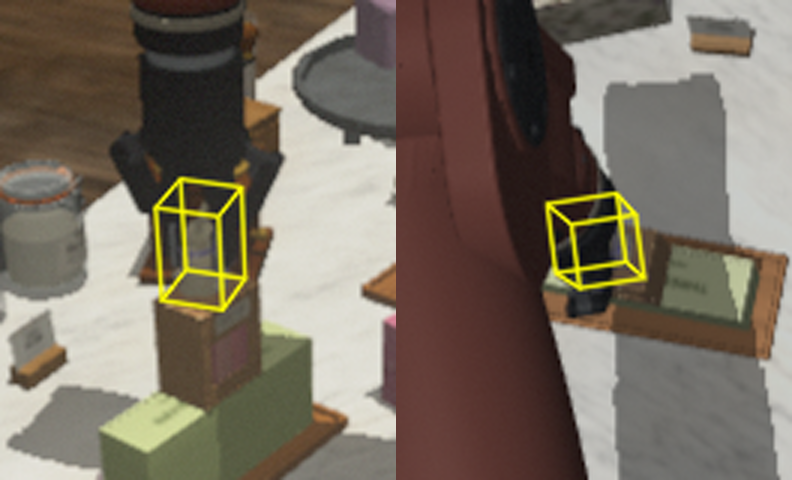

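Call:
{"op": "play_rows", "data": {
  "increments": [
    [255,0,0,0.1,0],
    [255,0,0,0.2,0],
    [255,0,0,0.3,0],
    [255,0,0,0.3,0]
  ]
}}

```text
time_s: 20.13
tcp_pos: [0.5471, 0.1898, 0.1999]
orientation: [3.133, 0.235, 0.003]
wrist_force: [-1.7, -0.0, 5.6]
grip_width: 0.0276
```

Call:
{"op": "play_rows", "data": {
  "increments": [
    [255,0,0,0.1,0],
    [255,0,0,0.1,0],
    [255,0,0,0.1,0]
  ]
}}

```text
time_s: 20.38
tcp_pos: [0.5474, 0.1898, 0.1998]
orientation: [3.133, 0.235, 0.005]
wrist_force: [-3.1, -0.6, 10.7]
grip_width: 0.0275
```

Call:
{"op": "play_rows", "data": {
  "increments": [
    [255,0,0,-0.1,0],
    [220,0,0,-0.1,0],
    [180,0,0,-0.1,0],
    [120,0,0,-0.1,0],
    [60,0,0,-0.1,0]
  ]
}}

```text
time_s: 20.8
tcp_pos: [0.5466, 0.1898, 0.1986]
orientation: [3.133, 0.235, -0.0]
wrist_force: [-0.4, -0.5, -0.2]
grip_width: 0.0507
```

Call:
{"op": "play_rows", "data": {
  "increments": [
    [0,0,0,0,0],
    [0,0,0,0,0],
    [0,0,0,-2,0],
    [0,0,0,-5,0],
    [0,0,0,-9,0]
  ]
}}

```text
time_s: 21.22
tcp_pos: [0.5453, 0.1897, 0.2869]
orientation: [3.133, 0.235, -0.008]
wrist_force: [0.5, 0.1, -0.3]
grip_width: 0.0857
```

Call:
{"op": "play_rows", "data": {
  "increments": [
    [0,0,0,-3,0],
    [0,0,0,-5,0],
    [0,0,0,-5,0]
  ]
}}

```text
time_s: 21.47
tcp_pos: [0.5478, 0.1899, 0.3437]
orientation: [-3.133, -0.235, -0.01]
wrist_force: [0.3, -0.2, 1.5]
grip_width: 0.0854
```

```bash
python3 go.py .423 -.0057 .3 -.3637; python3 look.py hare_set small_hare .181 .5455 .190 .15
```

```text
from [0.5478 0.1899 0.3437] az 0.15 tilt [ 0.007  0.001 -1.   ] -> shift [-15.29  17.48   4.28] turn 0.514 w 0.0854 t 21.4667 F [ 0.3 -0.2  1.5] q [ 0.11  0.09  0.29  1.76 -0.    1.53]
scene [(0.96, [243.0, 177.0], 401), (0.29, [244.0, 201.0], 1198)]
top [(0.63, [202.0, 198.0], 270)]
```

View pics/hare_set.png

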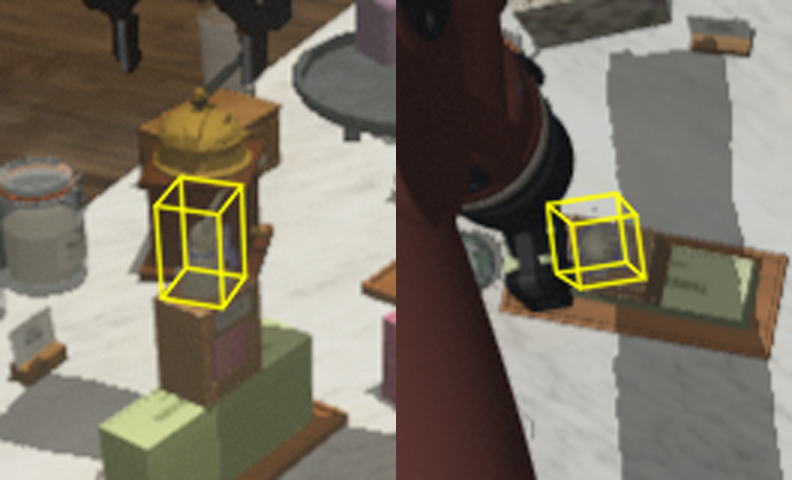

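Call:
{"op": "play_rows", "data": {
  "increments": [
    [0,-2.6,3,0,0.1],
    [0,-5.2,6,0,0.2],
    [0,-7.8,9,0,0.3],
    [0,-10.4,12,0,0.4],
    [0,-13,15,2,0.51]
  ]
}}

```text
time_s: 22.08
tcp_pos: [0.4409, 0.0229, 0.321]
orientation: [3.089, -0.569, 0.004]
wrist_force: [1.3, -0.7, 1.1]
grip_width: 0.0852
```

Call:
{"op": "play_rows", "data": {
  "increments": [
    [0,-0.5,1,3,0],
    [0,-1,2,6,0],
    [0,-1,2,9,0],
    [0,-1,2,9,0],
    [0,-1,2,9,0]
  ]
}}

```text
time_s: 22.5
tcp_pos: [0.4241, 0.0093, 0.2285]
orientation: [-3.09, 0.563, 0.006]
wrist_force: [0.7, -0.0, 0.5]
grip_width: 0.0852
```

```bash
python3 go.py .423 -.0057 .034 -.3637; python3 look.py hare_set2 small_hare .181 .5455 .190 .15;  python3 look.py soap0 soap_box 0 .423 -.0057 -.3637
```

```text
from [0.4241 0.0093 0.2285] az -0.36 tilt [-0.004  0.001 -1.   ] -> shift [ 0.49  1.44 19.45] turn 0.003 w 0.0852 t 22.5 F [ 0.7 -0.   0.5] q [-0.29 -0.44 -0.39  1.62 -0.    1.64]
scene [(0.94, [243.0, 175.0], 459)]
top [(0.78, [203.0, 199.0], 299)]
scene [(0.91, [320.0, 209.0], 1406)]
top []
['scene'] [ 0.4223 -0.0036 -0.3225] [0.05]
```

View pics/hare_set2.png

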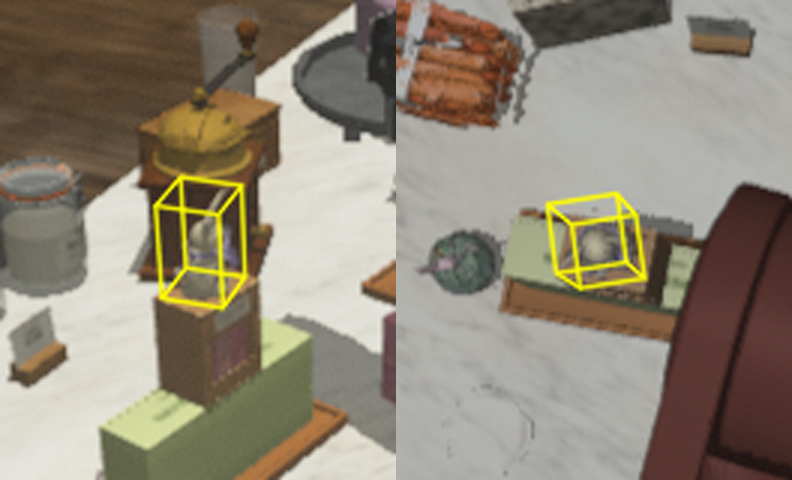

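View pics/soap0.png

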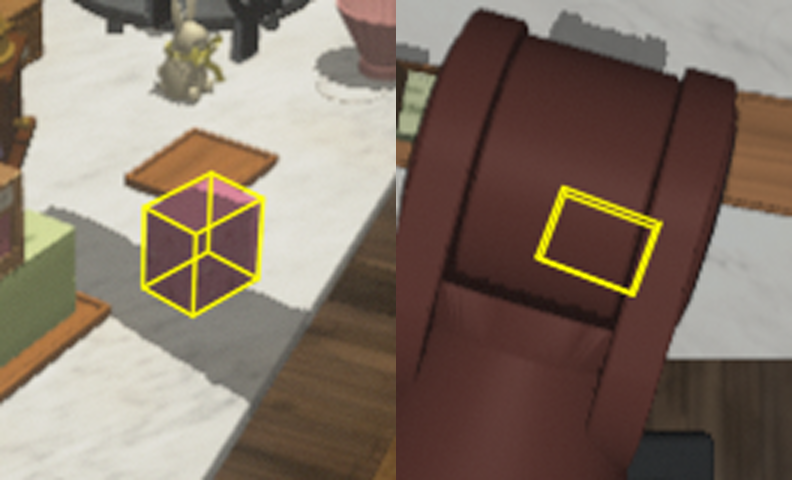

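Run:
```python
from h import *
import pickle
im=cv2.imread("pics/top0.png");hsv=cv2.cvtColor(im,cv2.COLOR_BGR2HSV)
m=((hsv[...,1]>45)&((hsv[...,0]>140)|(hsv[...,0]<8))).astype(np.uint8);m[:225]=0;m[285:]=0;m[:,:265]=0;m[:,320:]=0
m=cv2.morphologyEx(m,cv2.MORPH_CLOSE,np.ones((5,5),np.uint8));print(m.sum(),cv2.minAreaRect(np.argwhere(m)[:,::-1].astype(np.float32)))
M=pickle.load(open("m0.pkl","rb"));s=M["soap_box","scene"][0]["mask"].astype(float);s2=pickle.load(open("soap0.pkl","rb"))["scene"]
p=[.423,-.0057,-.36]
for ms in({"top":m.astype(float)},{"top":m.astype(float),"scene":s},{"top":m.astype(float),"scene":s2}):
    x,c=fitocc(DIM["soap_box"],ms,{"top":0,"scene":0},p);print(list(ms),x.round(4),np.round(c,3))
```

```text
820 ((290.60345458984375, 253.74139404296875), (33.98224639892578, 24.326087951660156), 21.801406860351562)
['top'] [ 0.4229 -0.0027 -0.391 ] [0.081]
['top', 'scene'] [ 0.423  -0.003  -0.3611] [0.088 0.054]
['top', 'scene'] [ 0.4227 -0.0028 -0.3714] [0.088 0.053]
```

```bash
python3 go.py .4228 -.0035 .034 -.365
```

```text
from [0.426  0.009  0.2309] az -0.36 tilt [ 0.001 -0.    -1.   ] -> shift [ 0.12  1.28 19.69] turn 0.005 w 0.0854 t 22.9 F [0.2 1.1 0.1] q [-0.29 -0.44 -0.39  1.62 -0.    1.64]
```

Call:
{"op": "play_rows", "data": {
  "increments": [
    [0,0.1,1.3,2,0.005],
    [0,0.1,1.3,5,0.005],
    [0,0.1,1.3,7,0.005],
    [0,0.1,1.3,9,0.005],
    [0,0.1,1.3,10,0.005]
  ]
}}

```text
time_s: 23.32
tcp_pos: [0.421, -0.0033, 0.1279]
orientation: [-3.089, 0.57, 0.004]
wrist_force: [-1.6, -0.4, -0.3]
grip_width: 0.0854
```

```bash
python3 go.py .4228 -.0035 .034 -.365;  python3 look.py soap1 soap_box 0 .4228 -.0035 -.3637
```

```text
from [ 0.421  -0.0033  0.1279] az -0.365 tilt [-0.002  0.001 -1.   ] -> shift [ 0.2  -0.05  9.39] turn 0.0 w 0.0854 t 23.3167 F [-1.6 -0.4 -0.3] q [-0.32 -0.46 -0.6   1.44 -0.    1.62]
scene [(0.94, [321.0, 210.0], 1367), (0.45, [256.0, 256.0], 772), (0.24, [313.0, 155.0], 29)]
top [(0.59, [231.0, 208.0], 1176)]
['scene', 'top'] [ 0.424  -0.0057 -0.2705] [0.055 1.754]
['scene'] [ 0.424  -0.0056 -0.2725] [0.055]
['top'] [ 0.4197  0.0023 -0.3054] [1.746]
```

View pics/soap1.png

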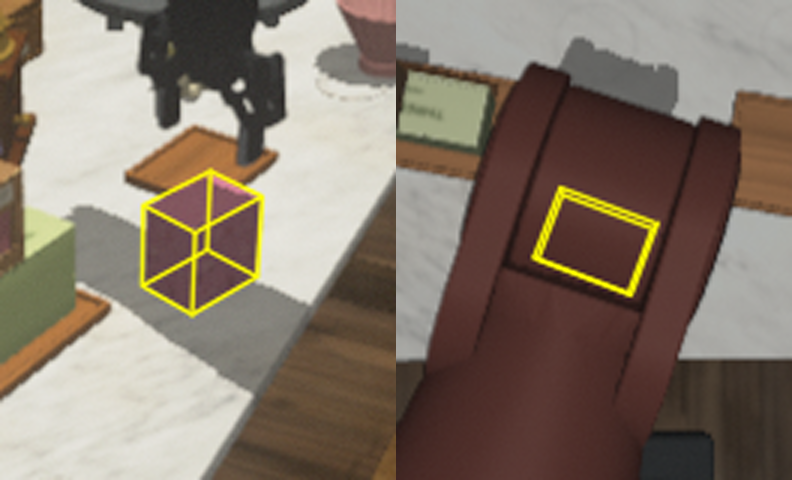

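Call:
{"op": "play_rows", "data": {
  "increments": [
    [0,0,0,2,0],
    [0,0.1,0,3.5,0],
    [0,0.1,0,5,0],
    [0,0.1,0,6,0],
    [0,0.1,0,7,0]
  ]
}}

```text
time_s: 23.93
tcp_pos: [0.4235, -0.0042, 0.0606]
orientation: [3.089, -0.57, 0.002]
wrist_force: [-0.0, 0.0, -0.2]
grip_width: 0.0853
```

Call:
{"op": "play_rows", "data": {
  "increments": [
    [0,0,0,1,0],
    [0,0,0,2,0],
    [0,0,0,2.3,0],
    [60,0,0,2.3,0],
    [100,0,0,2.3,0]
  ],
  "force": 40
}}

```text
time_s: 24.35
tcp_pos: [0.4228, -0.004, 0.0373]
orientation: [3.089, -0.57, 0.0]
wrist_force: [-0.2, 0.6, 0.3]
grip_width: 0.0638
```

Call:
{"op": "play_rows", "data": {
  "increments": [
    [255,0,0,0,0],
    [255,0,0,0,0],
    [255,0,0,0,0],
    [255,0,0,0,0]
  ]
}}

```text
time_s: 24.68
tcp_pos: [0.4231, -0.0041, 0.0376]
orientation: [3.089, -0.57, 0.002]
wrist_force: [-1.0, 0.7, 3.5]
grip_width: 0.0612
```

```bash
python3 go.py .4973 -.185 .15 -.173
```

```text
from [ 0.4231 -0.0041  0.0376] az -0.365 tilt [ 0.001 -0.    -1.   ] -> shift [ 13.4   14.25 -11.23] turn -0.192 w 0.0612 t 24.6833 F [-1.   0.7  3.5] q [-0.32 -0.41 -0.73  1.26 -0.    1.61]
```

Call:
{"op": "play_rows", "data": {
  "increments": [
    [255,0,0,-1,0],
    [255,0,0,-4,0],
    [255,0,0,-7,0],
    [255,0,0,-10,0],
    [255,0,0,-10,0]
  ]
}}

```text
time_s: 25.1
tcp_pos: [0.4252, -0.0047, 0.1434]
orientation: [3.088, -0.57, 0.012]
wrist_force: [0.9, -0.3, -0.4]
grip_width: 0.0609
```

Call:
{"op": "play_rows", "data": {
  "increments": [
    [255,2.7,2.9,0,-0.04],
    [255,5.4,5.8,0,-0.08],
    [255,8.1,8.7,0,-0.12],
    [255,10.8,11.6,0,-0.16],
    [255,13.4,14.2,0,-0.192]
  ]
}}

```text
time_s: 25.52
tcp_pos: [0.4975, -0.1866, 0.137]
orientation: [3.13, -0.269, -0.0]
wrist_force: [0.7, 0.7, -1.1]
grip_width: 0.0608
```

Call:
{"op": "play_rows", "data": {
  "increments": [
    [255,0,0,0,0],
    [255,0,0,0,0],
    [255,0,0,0,0]
  ]
}}

```text
time_s: 25.77
tcp_pos: [0.4968, -0.1841, 0.1368]
orientation: [-3.129, 0.272, 0.002]
wrist_force: [1.6, -0.4, -0.6]
grip_width: 0.0611
```

```bash
python3 go.py .4973 -.185 .0456 -.173; python3 look.py soap2 soap_box .1 .4973 -.185 -.173
```

```text
from [ 0.4968 -0.1841  0.1368] az -0.174 tilt [-0.001  0.001 -1.   ] -> shift [0.08 0.09 9.12] turn -0.001 w 0.0611 t 25.7667 F [ 1.6 -0.4 -0.6] q [-0.6  -0.11 -0.28  1.39  0.    1.14]
scene [(0.97, [320.0, 146.0], 902)]
top [(0.76, [353.0, 211.0], 264)]
['scene', 'top'] [ 0.4983 -0.1786 -0.1784] [0.343 3.886]
['scene'] [ 0.5014 -0.1865 -0.0603] [0.291]
['top'] [ 0.5005 -0.1717 -0.2389] [3.917]
```

View pics/soap2.png

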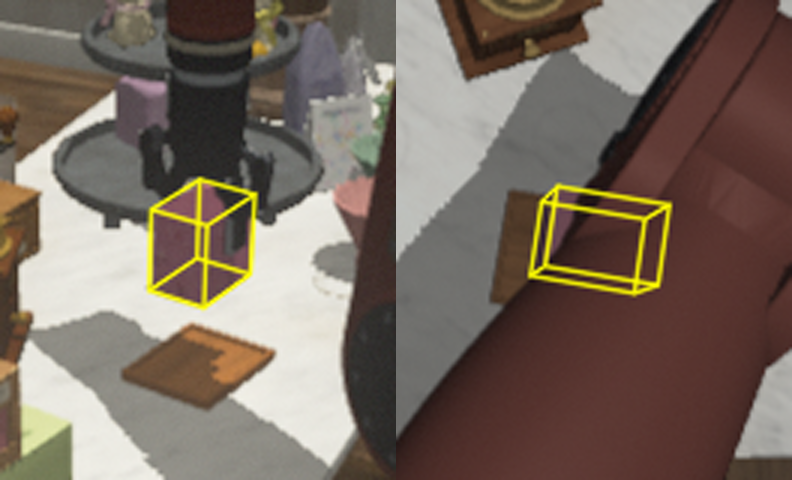

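Call:
{"op": "play_rows", "data": {
  "increments": [
    [255,0.1,0.1,2.5,0],
    [255,0.1,0.1,5,0],
    [255,0.1,0.1,7,0],
    [255,0.1,0.1,8.2,0],
    [255,0.1,0.1,8.7,0]
  ]
}}

```text
time_s: 26.38
tcp_pos: [0.497, -0.1843, 0.0483]
orientation: [-3.129, 0.27, 0.003]
wrist_force: [-0.4, 1.0, -1.3]
grip_width: 0.0615
```

Call:
{"op": "play_rows", "data": {
  "increments": [
    [255,0,0,0.1,0],
    [255,0,0,0.2,0],
    [255,0,0,0.3,0],
    [255,0,0,0.3,0]
  ]
}}

```text
time_s: 26.72
tcp_pos: [0.4987, -0.186, 0.0481]
orientation: [3.129, -0.271, 0.002]
wrist_force: [0.4, -0.5, -0.5]
grip_width: 0.0614
```

Call:
{"op": "play_rows", "data": {
  "increments": [
    [255,0,0,0.1,0],
    [255,0,0,0.2,0],
    [255,0,0,0.2,0],
    [255,0,0,0.2,0]
  ]
}}

```text
time_s: 27.05
tcp_pos: [0.4984, -0.1859, 0.0456]
orientation: [3.129, -0.271, 0.002]
wrist_force: [0.5, -0.8, 2.7]
grip_width: 0.0611
```

Contact at the expected height. I'll release and rise.

Call:
{"op": "play_rows", "data": {
  "increments": [
    [180,0,0,0,0],
    [100,0,0,0,0],
    [40,0,0,0,0],
    [0,0,0,0,0],
    [0,0,0,0,0]
  ]
}}

```text
time_s: 27.47
tcp_pos: [0.4977, -0.1854, 0.0447]
orientation: [-3.13, 0.271, 0.001]
wrist_force: [-0.3, -0.3, -0.1]
grip_width: 0.0853
```

Call:
{"op": "play_rows", "data": {
  "increments": [
    [0,0,0,-3,0],
    [0,0,0,-7,0],
    [0,0,0,-11,0],
    [0,0,0,-15,0],
    [0,0,0,-18,0]
  ]
}}

```text
time_s: 27.88
tcp_pos: [0.4982, -0.1857, 0.2284]
orientation: [3.129, -0.271, 0.003]
wrist_force: [0.7, -0.1, 0.0]
grip_width: 0.0855
```

```bash
python3 go.py .43 .1 .3 0
```

```text
from [ 0.4982 -0.1857  0.2284] az -0.173 tilt [ 0.002 -0.001 -1.   ] -> shift [-11.62 -26.96  -7.21] turn -0.173 w 0.0855 t 27.8833 F [ 0.7 -0.1  0. ] q [-0.6  -0.11 -0.12  1.56 -0.    1.14]
```

Run:
```python
from h import *
import pickle
vis={};ms={}
for n in("scene","top"):
    vis[n]=env.grab_frame(n)[:,:,::-1].copy();r=env.trace("tin_egg",n);print(n,[(round(d["conf"],2),np.round(d["centre"]).tolist(),int(d["mask"].sum())) for d in r[:3]]);ms[n]=r[0]["mask"].astype(float)
t=np.linspace(0,2*np.pi,40,endpoint=False)
def egg(x,y):
    P=[]
    for z in np.linspace(0,.068,15):
        s=(z-.032)/(.036 if z>.032 else .040); rr=.0243*np.sqrt(max(0,1-s*s))
        P+=[[x+rr*np.cos(a),y+rr*np.sin(a),z] for a in t]
    return np.array(P)
# remove bow/thin parts by opening
mo={n:cv2.morphologyEx(m.astype(np.uint8),cv2.MORPH_OPEN,cv2.getStructuringElement(cv2.MORPH_ELLIPSE,(9,9))).astype(float) for n,m in ms.items()}
for sub in(("scene","top"),("scene",),("top",)):
    f=lambda p:sum(np.abs(render(egg(*p),n)-mo[n]).sum()/mo[n].sum() for n in sub)
    q=np.array([.56,.352])
    r=minimize(f,q,method="Nelder-Mead",options=dict(initial_simplex=[q,q+[.01,0],q+[0,.01]],xatol=1e-5));print(sub,r.x.round(4),round(r.fun,3))
    if len(sub)==2:best=r.x
out=[]
for n in vis:
    h=cv2.convexHull(np.round(proj(egg(*best),n)*16).astype(np.int32));cv2.polylines(vis[n],[h],True,(0,255,255),1,cv2.LINE_AA,4)
    c=proj([[best[0],best[1],.04]],n)[0].astype(int);out.append(cv2.resize(vis[n][c[1]-30:c[1]+30,c[0]-30:c[0]+30],None,fx=6,fy=6,interpolation=cv2.INTER_CUBIC))
cv2.imwrite("pics/egg.png",np.hstack(out));cv2.imwrite("pics/s12.png",env.grab_frame("scene")[:,:,::-1])
```

```text
scene [(0.82, [203.0, 272.0], 599)]
top [(0.58, [157.0, 204.0], 386)]
('scene', 'top') [0.5618 0.3452] 0.353
('scene',) [0.5619 0.3424] 0.136
('top',) [0.5619 0.3492] 0.183
```

View pics/egg.png

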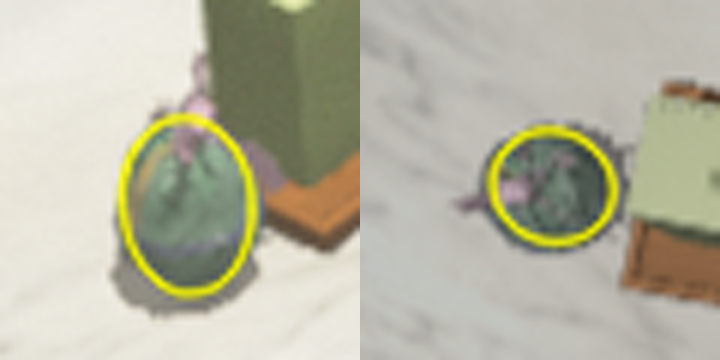

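View pics/s12.png

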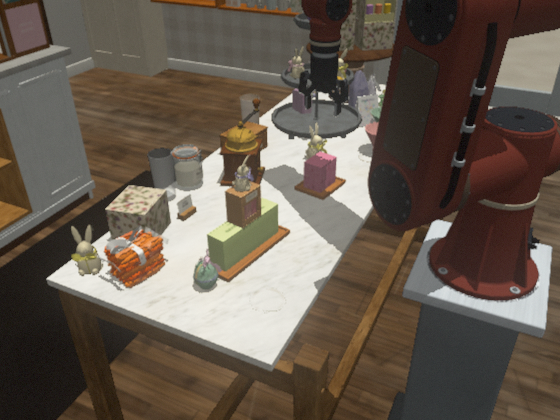

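```bash
python3 go.py .42 .05 .33 -.178;python3 go.py .42 .2 .33 -.178
```

```text
from [ 0.4978 -0.1854  0.2243] az -0.173 tilt [-0.001  0.    -1.   ] -> shift [-11.73 -21.86 -10.56] turn 0.005 w 0.0852 t 28.1333 F [ 0.2 -0.4 -0.4] q [-0.6  -0.11 -0.13  1.55 -0.    1.14]
from [ 0.4978 -0.1854  0.2243] az -0.173 tilt [-0.001  0.    -1.   ] -> shift [-14.31 -36.63 -10.55] turn 0.005 w 0.0852 t 28.1333 F [ 0.2 -0.4 -0.4] q [-0.6  -0.11 -0.13  1.55 -0.    1.14]
```

Call:
{"op": "play_rows", "data": {
  "increments": [
    [0,-1.5,-3,-1.5,0],
    [0,-3,-6,-3,0],
    [0,-4.5,-9,-4.5,0],
    [0,-6,-12,-6,0],
    [0,-7.5,-15,-7.5,0]
  ]
}}

```text
time_s: 28.55
tcp_pos: [0.4486, -0.0234, 0.2988]
orientation: [-3.129, 0.272, 0.005]
wrist_force: [0.5, -0.0, -0.4]
grip_width: 0.0852
```

Call:
{"op": "play_rows", "data": {
  "increments": [
    [0,-1.4,-3.5,-1,0],
    [0,-2.8,-7,-2,0],
    [0,-4.2,-10.6,-3,0],
    [0,-5.6,-14.2,-3,0],
    [0,-7,-18,-3,0]
  ]
}}

```text
time_s: 28.97
tcp_pos: [0.411, 0.166, 0.329]
orientation: [3.129, -0.272, -0.002]
wrist_force: [0.2, 0.1, -0.4]
grip_width: 0.0856
```

```bash
python3 go.py .43 .34 .3 -.178
```

```text
from [0.411 0.166 0.329] az -0.174 tilt [-0.001 -0.    -1.   ] -> shift [ -1.13 -17.47   2.89] turn 0.004 w 0.0856 t 28.9667 F [ 0.2  0.1 -0.4] q [ 0.09 -0.32 -0.12  1.77 -0.    1.83]
```

Call:
{"op": "play_rows", "data": {
  "increments": [
    [0,-0.2,-3.5,0,0],
    [0,-0.5,-7.1,0,0],
    [0,-0.8,-10.7,1,0],
    [0,-1,-14.3,2,0],
    [0,-1,-17.5,3,0]
  ]
}}

```text
time_s: 29.38
tcp_pos: [0.4312, 0.3408, 0.2976]
orientation: [3.129, -0.27, -0.004]
wrist_force: [0.3, 0.1, -0.1]
grip_width: 0.0853
```

```bash
python3 go.py .562 .346 .2 -.178
```

```text
from [0.4312 0.3408 0.2976] az -0.172 tilt [-0.002 -0.001 -1.   ] -> shift [12.81 -2.77  9.73] turn 0.006 w 0.0853 t 29.3833 F [ 0.3  0.1 -0.1] q [ 0.43 -0.02  0.09  1.68  0.    2.17]
```

Call:
{"op": "play_rows", "data": {
  "increments": [
    [0,2.8,-0.6,1,0.006],
    [0,5.6,-1.2,3,0.006],
    [0,8.4,-1.8,5,0.006],
    [0,11.2,-2.4,7,0.006],
    [0,12.8,-2.7,9,0.006]
  ]
}}

```text
time_s: 29.8
tcp_pos: [0.5643, 0.3425, 0.206]
orientation: [3.127, -0.282, -0.004]
wrist_force: [0.2, -0.1, -0.1]
grip_width: 0.0848
```

Call:
{"op": "play_rows", "data": {
  "increments": [
    [0,0,0,1,0],
    [0,0,0,2,0],
    [0,0,0,2,0],
    [0,0,0,2,0]
  ]
}}

```text
time_s: 30.13
tcp_pos: [0.5618, 0.3432, 0.1898]
orientation: [3.129, -0.28, -0.002]
wrist_force: [-1.3, 0.6, 0.9]
grip_width: 0.0853
```

```bash
python3 go.py .562 .346 .019 -.178;  python3 look.py egg1 tin_egg 0 .562 .346 -.178
```

```text
from [0.5618 0.3432 0.1898] az -0.178 tilt [-0.001 -0.    -1.   ] -> shift [-0.02 -0.29 17.08] turn -0.0 w 0.0853 t 30.1333 F [-1.3  0.6  0.9] q [ 0.35  0.28  0.22  1.51 -0.    2.1 ]
scene [(0.92, [204.0, 271.0], 611)]
top [(0.92, [158.0, 203.0], 398)]
```

View pics/egg1.png

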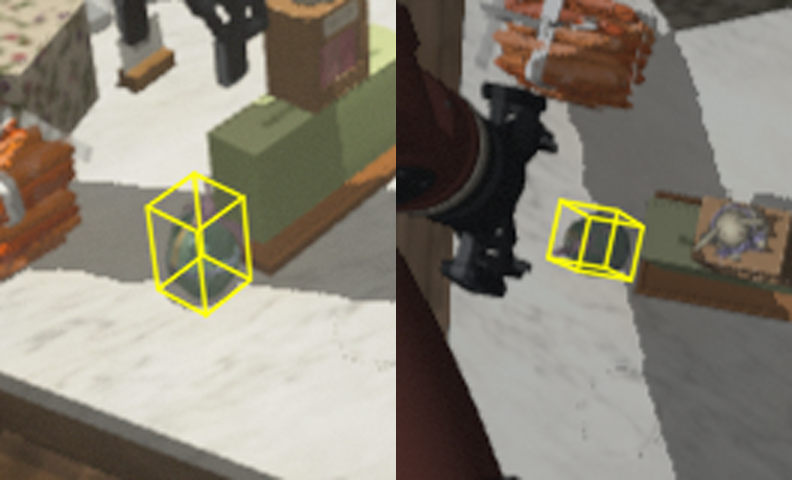

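Call:
{"op": "play_rows", "data": {
  "increments": [
    [0,0,-0.2,4,0],
    [0,0,-0.2,7,0],
    [0,0,-0.2,10,0],
    [0,0,-0.2,12,0],
    [0,0,-0.2,13.5,0]
  ]
}}

```text
time_s: 30.75
tcp_pos: [0.5624, 0.3449, 0.0532]
orientation: [3.128, -0.28, -0.002]
wrist_force: [-0.1, 1.7, 0.2]
grip_width: 0.0856
```

```bash
python3 go.py .562 .346 .019 -.178;  python3 look.py egg2 tin_egg 0 .562 .346 -.178
```

```text
from [0.5624 0.3449 0.0532] az -0.179 tilt [-0.001 -0.001 -1.   ] -> shift [-0.05 -0.1   3.42] turn -0.001 w 0.0856 t 30.75 F [-0.1  1.7  0.2] q [ 0.35  0.33  0.03  1.27 -0.    2.1 ]
scene [(0.65, [203.0, 274.0], 597)]
top [(0.64, [157.0, 202.0], 290)]
```

View pics/egg2.png

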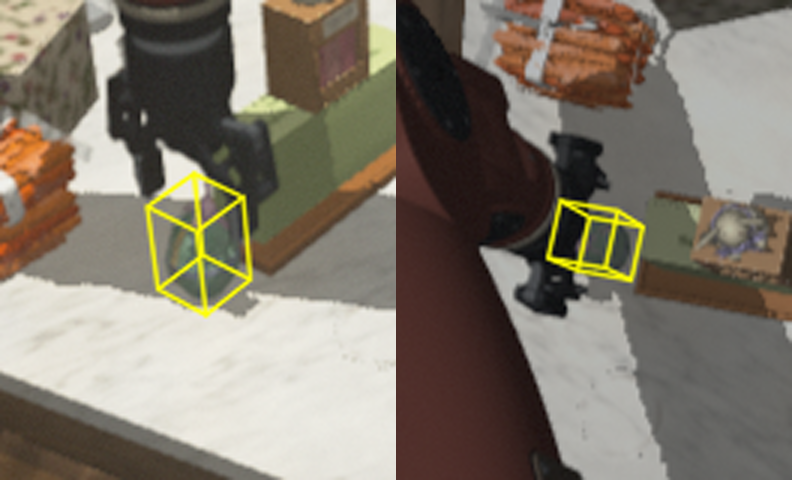

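Call:
{"op": "play_rows", "data": {
  "increments": [
    [0,0,-0.1,1.5,0],
    [0,0,-0.1,2.6,0],
    [0,0,-0.1,3.3,0],
    [0,0,-0.1,3.3,0],
    [40,0,-0.1,3.3,0]
  ],
  "force": 25
}}

```text
time_s: 31.37
tcp_pos: [0.5634, 0.346, 0.0222]
orientation: [3.129, -0.281, -0.0]
wrist_force: [-0.0, 0.8, 0.4]
grip_width: 0.0755
```

Call:
{"op": "play_rows", "data": {
  "increments": [
    [70,0,0,0,0],
    [100,0,0,0,0],
    [130,0,0,0,0],
    [200,0,0,0,0],
    [255,0,0,0,0]
  ]
}}

```text
time_s: 31.78
tcp_pos: [0.5641, 0.3463, 0.0232]
orientation: [-3.128, 0.281, -0.002]
wrist_force: [-1.6, -0.3, 5.6]
grip_width: 0.0456
```

Call:
{"op": "play_rows", "data": {
  "increments": [
    [255,0,0,0,0],
    [255,0,0,0,0],
    [255,0,0,0,0]
  ]
}}

```text
time_s: 32.03
tcp_pos: [0.5641, 0.3464, 0.0232]
orientation: [-3.128, 0.281, -0.002]
wrist_force: [-3.2, 0.2, 6.7]
grip_width: 0.0462
```

```bash
python3 go.py .562 .346 .16 -.178; python3 look.py egg3 tin_egg 0 .562 .346 -.178
```

```text
from [0.5641 0.3464 0.0232] az -0.179 tilt [ 0.001  0.    -1.   ] -> shift [ -0.18   0.06 -13.68] turn -0.001 w 0.0462 t 32.0333 F [-3.2  0.2  6.7] q [ 0.35  0.35 -0.    1.22 -0.    2.1 ]
scene [(0.97, [198.0, 275.0], 404)]
top [(0.76, [160.0, 201.0], 220)]
```

View pics/egg3.png

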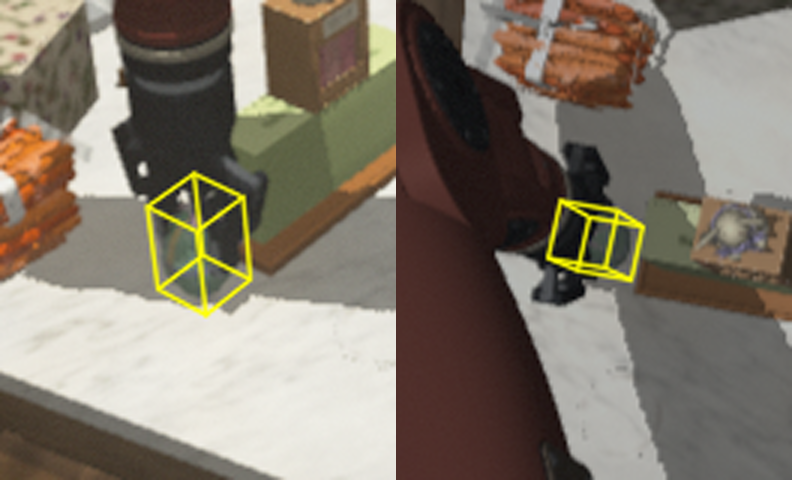

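Call:
{"op": "play_rows", "data": {
  "increments": [
    [255,0,0,-0.5,0],
    [255,0,0,-1.5,0],
    [255,0,0,-3,0],
    [255,0,0,-4.5,0],
    [255,0,0,-6,0]
  ]
}}

```text
time_s: 32.65
tcp_pos: [0.5635, 0.346, 0.0834]
orientation: [3.129, -0.281, 0.0]
wrist_force: [-0.0, 0.7, 0.3]
grip_width: 0.0455
```

```bash
python3 go.py .562 .346 .3 -.178; python3 look.py egg4 tin_egg .06 .562 .346 -.178
```

```text
from [0.5635 0.346  0.0834] az -0.179 tilt [ 0. -0. -1.] -> shift [ -0.15   0.03 -21.66] turn -0.001 w 0.0455 t 32.65 F [-0.   0.7  0.3] q [ 0.35  0.31  0.06  1.32 -0.    2.1 ]
scene [(0.95, [197.0, 256.0], 450)]
top [(0.67, [154.0, 196.0], 268)]
```

View pics/egg4.png

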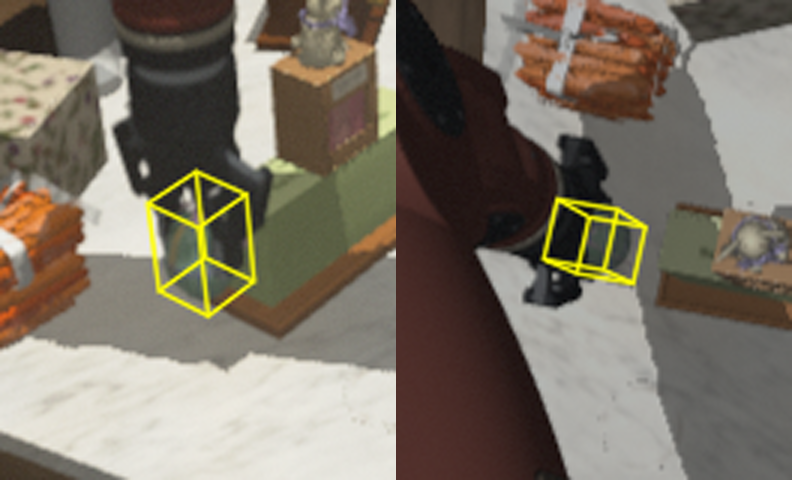

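Call:
{"op": "play_rows", "data": {
  "increments": [
    [255,0,0,-3,0],
    [255,0,0,-7,0],
    [255,0,0,-11,0],
    [255,0,0,-15,0],
    [255,0,0,-19,0]
  ]
}}

```text
time_s: 33.27
tcp_pos: [0.5628, 0.3458, 0.2724]
orientation: [3.128, -0.281, -0.003]
wrist_force: [1.4, 0.3, 0.1]
grip_width: 0.0461
```

Call:
{"op": "play_rows", "data": {
  "increments": [
    [255,-2,0,-2,0],
    [255,-5,0,-4,0],
    [255,-8,0,-6,0],
    [255,-11.5,0,-6.5,0],
    [255,-14,0,-6.5,0]
  ]
}}

```text
time_s: 33.68
tcp_pos: [0.424, 0.3715, 0.3382]
orientation: [-3.128, 0.28, -0.002]
wrist_force: [0.3, 0.0, -0.4]
grip_width: 0.0458
```

```bash
python3 go.py .411 .166 .32 -.174
```

```text
from [0.424  0.3715 0.3382] az -0.179 tilt [ 0.001  0.001 -1.   ] -> shift [ 2.37 20.46  1.8 ] turn -0.005 w 0.0458 t 33.6833 F [ 0.3  0.  -0.4] q [0.49 0.05 0.23 1.76 0.   2.24]
```

Call:
{"op": "play_rows", "data": {
  "increments": [
    [255,0.4,3.5,0,0],
    [255,0.8,7.2,0,0],
    [255,1.2,11,0,0],
    [255,1.6,14.8,0,0],
    [255,2,18.6,0,0]
  ]
}}

```text
time_s: 34.1
tcp_pos: [0.4115, 0.1831, 0.3357]
orientation: [3.129, -0.279, -0.002]
wrist_force: [1.0, -0.4, -0.2]
grip_width: 0.0456
```

Call:
{"op": "play_rows", "data": {
  "increments": [
    [255,1,3.8,0,0],
    [255,2,7.6,0,0],
    [255,3,11.4,0,0],
    [255,4.2,15.2,0,0],
    [255,5.4,18.6,1,0]
  ]
}}

```text
time_s: 34.52
tcp_pos: [0.4323, -0.0105, 0.3274]
orientation: [3.128, -0.281, 0.002]
wrist_force: [0.1, 0.9, -0.6]
grip_width: 0.0458
```

```bash
python3 go.py .4975 -.1855 .25 -.173; python3 look.py soap_set soap_box .008 .498 -.1855 -.173
```

```text
from [ 0.4323 -0.0105  0.3274] az -0.179 tilt [ 0.001 -0.001 -1.   ] -> shift [ 9.53 16.05  7.76] turn -0.006 w 0.0458 t 34.5167 F [ 0.1  0.9 -0.6] q [-0.33 -0.36 -0.15  1.78 -0.    1.42]
scene [(0.7, [321.0, 172.0], 1097)]
top [(0.55, [372.0, 222.0], 275)]
['scene', 'top'] [ 0.4991 -0.1867 -0.1081] [0.054 2.909]
['scene'] [ 0.5007 -0.1882 -0.1288] [0.041]
['top'] [ 0.4886 -0.2018  0.3472] [2.675]
```

View pics/soap_set.png

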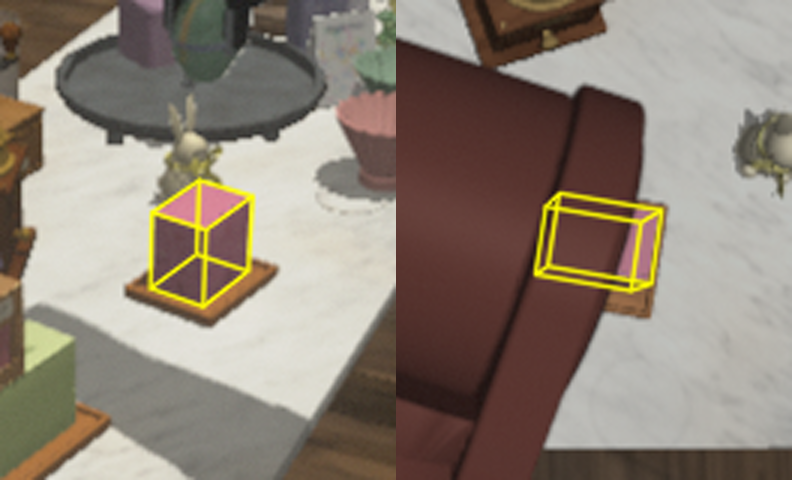

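Call:
{"op": "play_rows", "data": {
  "increments": [
    [255,2,3.4,1,0],
    [255,4,6.8,3,0],
    [255,6,10.2,5,0],
    [255,8,13.6,7,0],
    [255,9.5,16.1,8.5,-0.005]
  ]
}}

```text
time_s: 35.13
tcp_pos: [0.498, -0.1837, 0.241]
orientation: [-3.13, 0.27, -0.0]
wrist_force: [1.4, -0.0, -0.3]
grip_width: 0.046
```

Call:
{"op": "play_rows", "data": {
  "increments": [
    [255,0,0,1,0],
    [255,0,0,3,0],
    [255,0,0,5,0],
    [255,0,0,5,0],
    [255,0,0,5,0]
  ]
}}

```text
time_s: 35.55
tcp_pos: [0.4969, -0.1818, 0.1915]
orientation: [-3.129, 0.27, 0.003]
wrist_force: [0.6, 0.3, -0.1]
grip_width: 0.0457
```

```bash
python3 go.py .498 -.186 .1162 -.173; python3 look.py egg5 tin_egg .171 .498 -.186 -.173
```

```text
from [ 0.4969 -0.1818  0.1915] az -0.172 tilt [-0.002  0.001 -1.   ] -> shift [0.19 0.4  7.53] turn 0.001 w 0.0457 t 35.55 F [ 0.6  0.3 -0.1] q [-0.6  -0.11 -0.19  1.49  0.    1.14]
scene [(0.6, [321.0, 124.0], 371)]
top []
```

View pics/egg5.png

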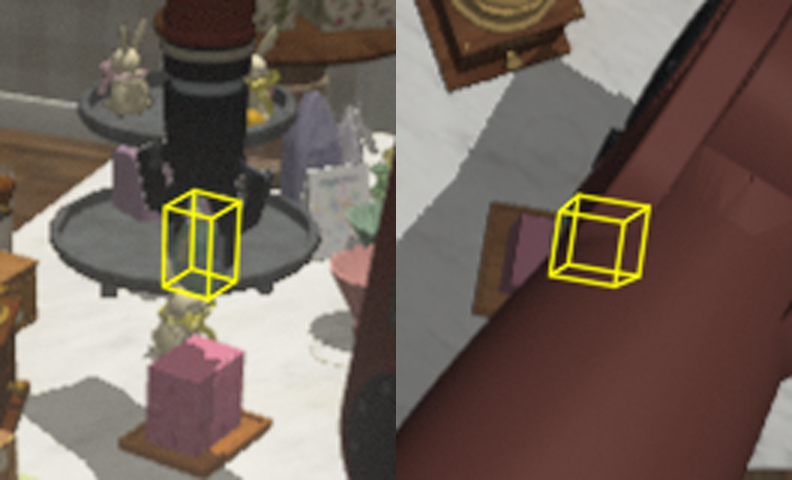

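Call:
{"op": "play_rows", "data": {
  "increments": [
    [255,0.1,0.4,2,0],
    [255,0.1,0.4,4,0],
    [255,0.1,0.4,5.5,0],
    [255,0.1,0.4,6.5,0],
    [255,0.1,0.4,7,0]
  ]
}}

```text
time_s: 36.17
tcp_pos: [0.4973, -0.1874, 0.1214]
orientation: [-3.13, 0.273, 0.001]
wrist_force: [-0.1, 0.0, -0.6]
grip_width: 0.0456
```

Call:
{"op": "play_rows", "data": {
  "increments": [
    [255,0,0,0,0],
    [255,0,0,0.1,0],
    [255,0,0,0.2,0],
    [255,0,0,0.2,0],
    [255,0,0,0.2,0]
  ]
}}

```text
time_s: 36.58
tcp_pos: [0.4978, -0.1879, 0.1207]
orientation: [3.129, -0.273, 0.001]
wrist_force: [-0.4, 0.9, -0.8]
grip_width: 0.0457
```

```bash
python3 go.py .498 -.186 .1162 -.173
```

```text
from [ 0.4978 -0.1879  0.1207] az -0.174 tilt [ 0.001 -0.001 -1.   ] -> shift [-0.01 -0.19  0.45] turn -0.001 w 0.0457 t 36.5833 F [-0.4  0.9 -0.8] q [-0.61 -0.1  -0.3   1.36 -0.    1.14]
```

Call:
{"op": "play_rows", "data": {
  "increments": [
    [255,0,-0.15,0.1,0],
    [255,0,-0.15,0.2,0],
    [255,0,-0.15,0.3,0],
    [255,0,-0.15,0.35,0],
    [255,0,-0.15,0.35,0]
  ]
}}

```text
time_s: 37.0
tcp_pos: [0.4976, -0.1861, 0.1164]
orientation: [-3.13, 0.273, 0.0]
wrist_force: [0.2, -0.3, -0.8]
grip_width: 0.0455
```

Call:
{"op": "play_rows", "data": {
  "increments": [
    [255,0,0,0.1,0],
    [255,0,0,0.1,0],
    [255,0,0,0.1,0]
  ]
}}

```text
time_s: 37.25
tcp_pos: [0.4979, -0.1864, 0.1162]
orientation: [3.129, -0.273, 0.001]
wrist_force: [-1.8, 0.2, 5.4]
grip_width: 0.0456
```

Call:
{"op": "play_rows", "data": {
  "increments": [
    [160,0,0,0,0],
    [120,0,0,0,0],
    [80,0,0,0,0],
    [40,0,0,0,0],
    [0,0,0,0,0]
  ]
}}

```text
time_s: 37.67
tcp_pos: [0.4977, -0.1862, 0.1153]
orientation: [-3.13, 0.273, 0.0]
wrist_force: [-0.4, -0.2, 0.3]
grip_width: 0.0797
```

Call:
{"op": "play_rows", "data": {
  "increments": [
    [0,0,0,0,0],
    [0,0,0,-1,0],
    [0,0,0,-4,0],
    [0,0,0,-8,0],
    [0,0,0,-12,0]
  ]
}}

```text
time_s: 38.08
tcp_pos: [0.497, -0.1857, 0.2369]
orientation: [-3.129, 0.273, 0.002]
wrist_force: [1.1, -1.0, 0.5]
grip_width: 0.0856
```

Call:
{"op": "play_rows", "data": {
  "increments": [
    [0,-2,-3.5,-2,0],
    [0,-4,-7,-2,0],
    [0,-5,-10.5,-2,0],
    [0,-5,-14,-2,0],
    [0,-5,-15,-2,0]
  ]
}}

```text
time_s: 38.5
tcp_pos: [0.4744, -0.0262, 0.2571]
orientation: [-3.129, 0.269, -0.003]
wrist_force: [-1.6, 0.2, -0.6]
grip_width: 0.0855
```

Call:
{"op": "play_rows", "data": {
  "increments": [
    [0,0,0,0,0],
    [0,0,0,0,0],
    [0,0,0,0,0]
  ]
}}

```text
time_s: 38.75
tcp_pos: [0.4745, -0.0307, 0.2557]
orientation: [3.129, -0.274, 0.0]
wrist_force: [0.3, -0.2, 0.1]
grip_width: 0.0854
```

```bash
python3 go.py .498 -.186 .25; python3 look.py egg6 tin_egg .093 .498 -.186 -.173; python3 -c "
from h import *
a=[env.grab_frame(n)[:,:,::-1] for n in('scene','top')]
cv2.imwrite('pics/fs.png',a[0]);cv2.imwrite('pics/ft.png',a[1])"
```

```text
from [ 0.4745 -0.0307  0.2557] az -0.174 tilt [-0. -0. -1.] -> shift [ 5.01 14.89  0.58] turn 0 w 0.0854 t 38.75 F [ 0.3 -0.2  0.1] q [-0.34 -0.27 -0.21  1.63 -0.    1.4 ]
scene [(0.95, [321.0, 148.0], 385)]
top [(0.71, [367.0, 225.0], 276)]
```

View pics/egg6.png

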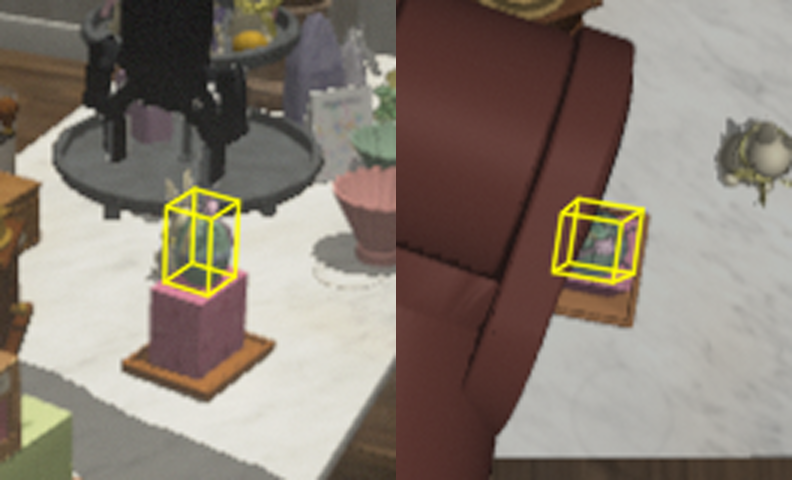

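View pics/fs.png

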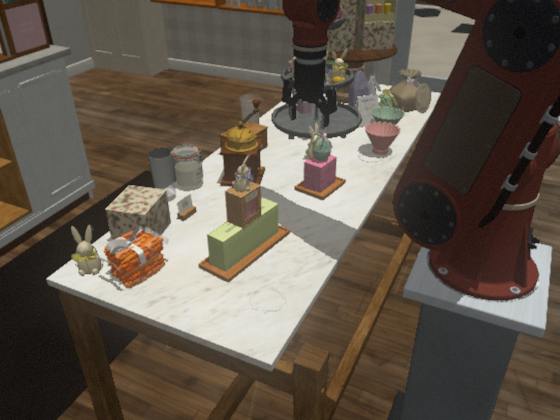

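View pics/ft.png

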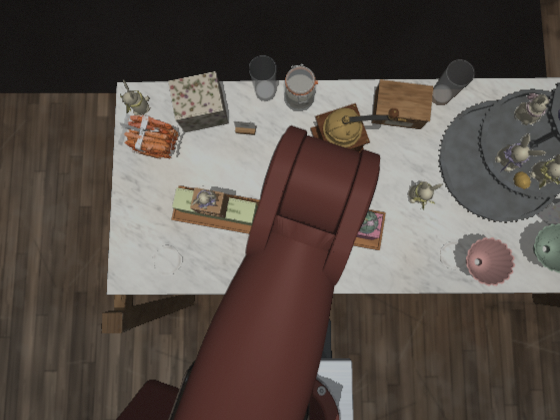

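Run:
```python
from h import *
out=[]
t=np.linspace(0,2*np.pi,40,endpoint=False)
def egg(x,y,z0):
    P=[]
    for z in np.linspace(0,.068,15):
        s=(z-.032)/(.036 if z>.032 else .040); rr=.0243*np.sqrt(max(0,1-s*s))
        P+=[[x+rr*np.cos(a),y+rr*np.sin(a),z+z0] for a in t]
    return np.array(P)
def hare(x,y,z0,az):
    u=np.array([np.cos(az),np.sin(az)]);v=np.array([-u[1],u[0]]);c=np.array([x,y])
    return np.array([np.r_[c+u*(.0015+.0165*np.cos(a))+v*(-.0005+.0195*np.sin(a)),z0+z] for z in(0,.02,.042) for a in t])
vis={n:env.grab_frame(n)[:,:,::-1].copy() for n in("scene","top")}
V={n:cv2.resize(vis[n],None,fx=6,fy=6,interpolation=cv2.INTER_CUBIC) for n in vis}
def dr(P,n,c): cv2.polylines(V[n],[cv2.convexHull(np.round((proj(P,n)+.5)*6*16).astype(np.int32))],True,c,1,cv2.LINE_AA,4)
for n in V:
    dr(egg(.498,-.186,.093),n,(0,255,255)); dr(hare(.5455,.190,.181,.15),n,(0,255,255))
def cut(n,p,w=33):
    c=(proj([p],n)[0]*6).astype(int);return V[n][c[1]-200:c[1]+200,c[0]-130:c[0]+130]
cv2.imwrite("pics/fin.png",np.hstack([cut("scene",[.5455,.19,.2]),cut("top",[.5455,.19,.2]),cut("scene",[.498,-.186,.12])]))
```

```text
(no output)
```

View pics/fin.png

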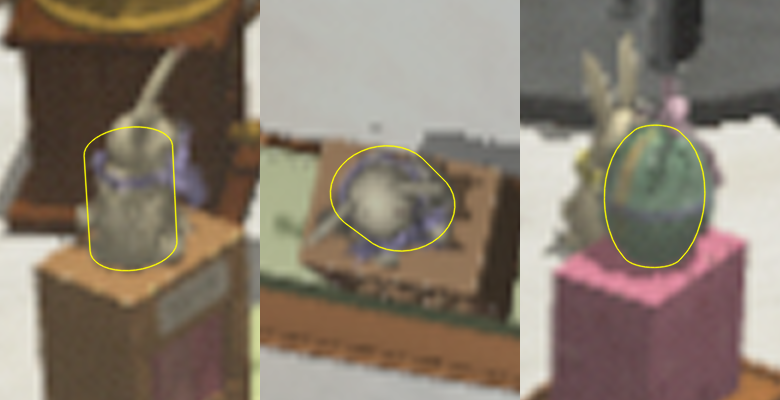

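Both towers stand with their tops centred, and nothing touches the gripper. I'm handing in the job.

```bash
python3 -c "
from bench import env
print(env.sign_off(), env.sense()['time_s'])"
```

```text
the job is handed in; nothing more can be done
the job is handed in; nothing more can be done
```

Both towers are built bottom-up in the order asked, and I handed the job in after about 39 s on the clock (limit 128 s).

- **Long tray:** the carton lies inside the tray, with the window box upright on its middle and its long side along the carton. The small hare stands on the box.
- **Short tray:** the soap box stands upright along the tray, with the tin egg on the middle of its top.

**Last checks:**
- In the final pictures everything is upright, the gripper is clear of both towers, and the big hare shows no visible shift (about 423,193 in the top view, as at the start).
- The outlines drawn at the target positions match to about 3–4 mm. The highest contact force I read while placing was about 11 N.

**Disagreements:**
- The two cameras gave slightly different box angles: the carton read −0.14 rad in the scene view and −0.21 rad in the top view, against −0.18 commanded.
- The network never correctly found the soap box in the top view. Its pose came from the scene view plus a colour mask, and its final placing was checked in the scene view only.
- The arm partly hid the egg in the last top view, so its centring was checked mainly in the scene view.

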